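# Clamp a re-glued keepsake box in the cam clamp

## Robot

A 6-joint arm with a two-finger parallel gripper is mounted at the origin on the work surface. World frame = base frame: x ahead of the robot, y to its left, z up, the work surface at z = 0. Lengths are in mm, angles in rad, forces in N, time in s.
With the tool pointing down it reaches from about 350 to 775 mm from the base axis. Payload 7.3 kg.
Tool frame: the origin (TCP) lies at the very end of the fingers, on their centre line; the grasp point (between the pads) lies 19 mm behind it (bot.grip_point_offset is the distance from the TCP to the grasp point, in mm); z points along the fingers, y is the line along which they close (so a half turn about z gives the same grasp; the last joint's range is limited). The gripper opens to 92 mm and grips with 3 to 60 N. Pads are 19 mm wide; open, the fingers measure 130 mm over their backs; the gripper's body (75 mm by 190 mm) begins 47 mm behind the grasp point.
Start: joints at [1.18, 0.342, 1.524, -0, 1.275, -0.146], TCP at [127.225, 509.374, 189.941] pointing down, gripper open.
Joint ranges: [-2.53, 2.53], [-0.77, 2.02], [0.04, 2.7], [-1, 4.14], [0.28, 2.66], [-3.11, 3.11]. Speed limits (rad/s): [2.57, 2.57, 3.14, 3.14, 3.14, 3.14].

## Interface

Orientations are given as [roll, pitch, yaw] about the fixed x, y, z axes, in that order (R = Rz(yaw) Ry(pitch) Rx(roll)).
In Python, from plant import bot gives the robot as it stands. The module is installed in compiled form; this text tells all that it offers.
- The arm moves only by the shell command python3 -m jog 'ROWS' [OPENING]. ROWS is JSON, a list of rows, each a list of 6 numbers: the shift along the tool's x, y, z in mm, then the turn, a rotation vector about the tool's x, y, z in rad. In form: [[dx, dy, dz, rx, ry, rz], ...]. A call has 1 to 12 rows; each row shifts and turns the commanded pose from where the row before left it, along the tool's axes as they then stand; what a row does not reach is not made up. A row lasts 1/10 s, in which the tool goes at most 50 mm and 8.59 degrees, less where a joint would pass 70% of its speed; a pose out of reach is approached as far as the arm can. A call with a gripper value outside its range is refused whole. OPENING is the opening in per cent of the stroke, from 0 (shut) to 100 (fully open), set as the call begins (- or left out, the last holds). The fingers move at their own pace and stop on an object; the grip force is fixed at half the most. Time passes only in rows, so rows that do not move let the fingers close. It gives the time, the measured TCP pose, the force, the opening and the grip force at its end, in the units of the state.
- bot.get_obs(): the state, without advancing time (a new reading comes with each control period).
- bot.capture(name): name is "side" or "top" or "wrist"; returns the picture (420x560x3 uint8, red, green, blue); there is no depth.
- bot.camera_model(name): a dict with "fx", "fy", "cx", "cy" (pixels), "dist_coeffs" ([k1, k2, p1, p2, k3] as OpenCV has them; the pictures are not rectified), "position" and "orientation" of the camera in the world; the wrist camera has in their place "T_tool_cam" (4x4, takes a point from camera to tool coordinates, whose origin is the TCP and whose axes are the flange's). Camera axes: x right, y down, z forward; pixel columns grow to the right and rows downward; lengths in mm; the calibration is good to about 2 mm. A picture is of the moment at which its call begins: read the wrist's pose just before it. camera_model takes no time and is no camera call.
- bot.close_job(): hands the job in; it is judged then, once.
Trained networks look in the newest picture that a camera, given by its name, has taken for a name from the list of things; names that differ only in an ending like _2 or _b are one class to them, and where a whole thing is asked for, a point or a joint stands for the part that bears it (a point fixed in the world has none). Each returns a list of dicts, best first, with "p" (0 to 1); they miss things now and then, are a little off and sometimes report something else, mostly with a low value. They report only what shows in the picture. A call takes as long as a camera call. They do not tell look-alikes from the thing itself.
- bot.outline_of(target, camera): "mask" (420x560 bool, what is visible of it) and "pixel" ([column, row] in pixels, amid what is visible of it).
The state is a dict: "time": time; "joint_positions": joint angles; "dq": joint speeds; "tau": joint torques, N m; "tool_pos": TCP position; "tcp_rot": TCP orientation; "contact_force": force on the tool from outside, world axes, zero at the start; "moment": the same for the moment, N m; "grip_width": finger opening in mm; "finger_force": force on a finger pad.
Only numpy, scipy, OpenCV 4.12 (cv2) and the standard library are available. Lean on these libraries where they do the work, as an engineer would, in place of code of your own. Each camera call takes 0.05 s, during which the arm holds its last target. There are 200 camera calls.

## Task

Pull the yellow tilt-out bin forward to its stop, lift out the freshly glued wooden box and stand it upright on the cam clamp's bed, between the wooden jaw and the blue sprung pad, and let go of it. Then swing the red cam lever just far enough to take up the gap and push the blue pad in by about 5 mm, without overrunning (10 mm would crush the glue joint), and leave it so. Do not knock the other things on the bench about.

Things in the scene. Friction and masses are not known exactly. Their poses are not given: they have to be found in the camera images.
- stand: Green sheet-metal stand of the tilt-out bin, fixed: 100 deep (x) x 210 wide (y) x 196 high. Origin: centre of its underside; its front looks to its -x, z up. Two 10 mm side panels at y = +-100; a solid plinth 50 high below the bin; a clear 6 mm hood, underside 190 high, covers x from 0 to +50, so that with the bin shut the box cannot be taken from above.
- bin_hinge (a point): Point on the bin's hinge line, fixed on the stand at x -50, y 0, z 60 mm of the stand, axes as the stand's. The bin turns about the y axis through it.
- bin (a joint): Tilt of the bin in rad: 0 shut (upright), 0.45 at its front stop, top forward to the stand's -x. Stiff hinge (0.18 N m of friction): it stays where it is left.
- bin_handle (a point): Middle of the steel handle bar on the bin's front: round, 10 mm thick, 100 long along y, 45 mm ahead of the front face; shut, it lies 45 mm ahead of and 48 above the hinge. Axes turn with the bin. Moves on an arc about the hinge.
- bin_floor (a point): Centre of the yellow bin's inner floor; axes turn with the bin (z is the bin's own up). Bin inside 52 (x) x 165 (y); front wall rises 50 over the inner floor, back wall 35, side walls 45; walls 5 thick.
- box: Closed wooden keepsake box, 44 (x) x 120 (y) x 90 (z) mm, 0.25 to 0.5 kg, standing loosely upright in the bin with its length along the stand's y; it tilts with the bin (and may lean up to 0.15 rad farther) and sticks out above the bin's walls. Origin: centre of its underside, z up through its lid. Grip it across the 44 mm near its top, with the tool in line with the box's own z.
- clamp: Cam clamp, fixed. Grey bed plate 110 (x) x 310 (y) x 15 high; its top is the bed the box stands on. Origin: underside of the plate, on the vertical cam pivot; the plate runs from y -60 to y +250 mm; clamping direction is +y, from jaw to pad; z up. The box goes with its 120 mm length along this y, centred on x = 0.
- lever (a joint): Cam lever angle in rad, 0 (released) to 2.1, growing clockwise seen from above; at 0 it points along the clamp's +x, then it swings to -y. The eccentric cam drives the jaw towards the pad by 17 mm per rad, evenly. Friction 0.25 N m: it stays where it is left, also under the pad's spring.
- lever_knob (a point): On the axis of the upright red round knob at the lever's end, 24 mm thick, from 56 to 110 mm above the table; this point is 86 mm up and 115 mm from the pivot. The lever arm below is 22 wide, its top 56 mm up.
- jaw_face (a point): Centre of the front face (looking to the clamp's +y) of the sliding wooden jaw, 80 wide, its top 61 mm above the table, face centre 38 mm up. Moves with the lever only.
- pad_face (a point): Centre of the face (looking to the clamp's -y) of the blue sprung pad, 80 wide, its top 60 mm above the table, face centre 38 mm up. At the start 127 to 139 mm from the jaw face. Moves in towards the dark steel stop behind it when pushed.
- pad (a joint): How far the blue pad is pushed in, m: 0 free, 0.014 hard against its end; spring 1.5 N per mm. 0.005 is right, 0.010 is overrun.
- stop: Dark steel stop block carrying the pad, fixed on the bed, 100 wide, top 65 mm above the table. Origin on the bed below the free pad face. Its block stands 31 to 57 mm behind that.
- jar: Bystander: green glass jar, 76 across, 115 high. Origin: centre of its underside.
- tin: Bystander: red tin, 68 across, 85 high. Origin: centre of its underside.
- bowl: Bystander: blue bowl, 120 across, 55 high. Origin: centre of its underside.
- book: Bystander: green book, 110 x 160 x 35. Origin: centre of its underside.
- flask: Bystander: amber bottle, 60 across, 160 high. Origin: centre of its underside.
- screwdriver: Bystander: screwdriver lying on the table.
- brush: Bystander: brush lying on the table.
Not all that is in view belongs to the job. Of the things shaped like the box, the wooden one is meant.

How it is judged (in metres and radians):
On the way, in this order (a step that is already met when the one before it is completed fails the run):
1. the bin is pulled forward to its stop (value of joint bin above 0.41 rad), for 0.2 s.
2. the box is lifted clear of the bin (distance between box and bin_floor above 0.1 m), for 0.1 s.
3. the box stands upright on the bed between jaw and pad, let go, the pad not yet pushed in (z of box in the frame of clamp between 0.012 and 0.018 m and x of box in the frame of clamp between -0.025 and 0.025 m and y of box in the frame of clamp between 0.095 and 0.125 m and angle between box's own z axis and vertical below 0.08 rad and angle between the y axis of box and the y axis of clamp, either way round below 0.2 rad and contact force between the fingers and box below 0.1 N and value of joint pad below 0.0015 m), for 0.2 s.
4. the cam takes up the gap: pad pushed in 2.5 to 8 mm (value of joint pad between 0.0025 and 0.008 m), for 0.2 s.
At the end, for the whole second after the job is handed in: The box stands upright (within 0.08 rad) on the bed, within 25 mm of the clamp's centre line and 0.15 rad of its direction, at rest, and is held between jaw and pad with the pad pushed in between 2.5 and 8 mm (all of step 4 and z of box in the frame of clamp between 0.012 and 0.018 m and x of box in the frame of clamp between -0.025 and 0.025 m and angle between box's own z axis and vertical below 0.08 rad and angle between the y axis of box and the y axis of clamp, either way round below 0.15 rad and contact force between box and stop above 2 N and linear speed of box below 0.01 m/s); the robot touches nothing.
It fails at once if the cam overran: pad pushed in more than 10 mm (value of joint pad above 0.01 m).
It fails at once if a bystander was moved more than 40 mm (distance of any of jar, tin, bowl, book, flask, screwdriver, brush from where it was at the start of the episode above 0.04 m).
It also fails if it takes over 58 s, if anything falls off the work surface, if the arm or the gripper's body presses on something with over 40 N, if the wrist force passes 120 N, or if a joint passes its speed limit or range.

## Working session

There is one attempt and no reset: what is moved stays moved. The work goes in short steps, Python scripts to look and compute and a shell command to move; the robot and the scene stay as the last step left them, time stands still between calls to the robot, and variables do not carry over. Pictures are saved under pics/ and viewed, at most 10 in all, crops included, and the job is handed in when it is done.

```bash
mkdir -p pics; python3 - <<'E'
from plant import bot
import cv2,numpy as np
for n in("top","side"):
    im=bot.capture(n); cv2.imwrite(f"pics/{n}0.png",im[:,:,::-1])
    print(n,bot.camera_model(n))
print(bot.camera_model("wrist"))
print(bot.get_obs())
E
```

```text
top {'fx': 505.9772568074644, 'fy': 505.9772568074644, 'cx': 272.5331262340353, 'cy': 211.83685632130985, 'dist_coeffs': array([-0.09784839,  0.        ,  0.        ,  0.        ,  0.        ]), 'position': array([ 302.22930114,   97.11246394, 1723.04567968]), 'orientation': array([-2.99732209, -0.00818692, -1.56982824])}
side {'fx': 403.41590273746425, 'fy': 403.41590273746425, 'cx': 287.36850354980106, 'cy': 209.113949670436, 'dist_coeffs': array([-0.0859204,  0.       ,  0.       ,  0.       ,  0.       ]), 'position': array([  78.12538904, -613.84422942,  976.98347429]), 'orientation': array([-2.39550677e+00, -8.54438196e-04, -5.49930636e-01])}
{'fx': 336.80632152370816, 'fy': 336.80632152370816, 'cx': 279.1056870975353, 'cy': 205.7106960789087, 'dist_coeffs': array([0.02714252, 0.        , 0.        , 0.        , 0.        ]), 'T_tool_cam': array([[-2.37717541e-04, -9.54265972e-01, -2.98958857e-01,
         8.27329899e+01],
       [ 9.99999961e-01, -2.71398048e-04,  7.11415307e-05,
         1.30484707e-01],
       [-1.49024792e-04, -2.98958828e-01,  9.54265999e-01,
        -1.95564633e+02],
       [ 0.00000000e+00,  0.00000000e+00,  0.00000000e+00,
         1.00000000e+00]])}
{'time': 0.1, 'joint_positions': array([ 1.17996711e+00,  3.42643415e-01,  1.52488262e+00, -1.32993966e-05,
        1.27536420e+00, -1.46003419e-01]), 'dq': array([-0.00039694, -0.00378621, -0.00232795,  0.00082271,  0.00111671,
       -0.00118571]), 'tau': array([ 2.91673641e-03, -4.32004523e+01, -2.44698411e+01,  7.21110008e-02,
        5.25736716e-02, -5.27215093e-05]), 'tool_pos': array([127.09086446, 508.9912215 , 189.33304242]), 'tcp_rot': array([-3.14030703e+00, -1.76196041e-04,  2.89677062e+00]), 'contact_force': array([ 0.30332811, -0.45856203, -0.01265947]), 'moment': array([ 0.01617734, -0.00654347, -0.00669341]), 'finger_force': 0.0, 'grip_width': 91.94663370311324}
```

View pics/top0.png

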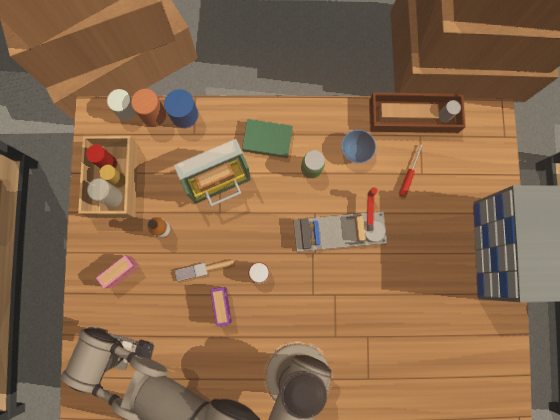

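View pics/side0.png

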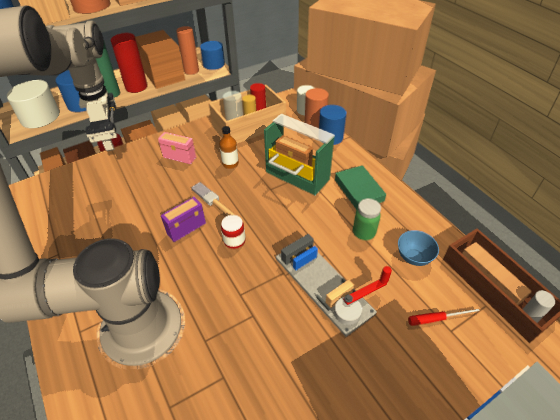

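The top view shows the stand and bin with a wooden box at (212,178), the clamp bed at (340,232) and the red lever knob at (373,191). Three things could be taken for the box: the wooden one in the bin (212,178), a purple one (221,306) and a pink one (115,271). I choose the wooden one in the bin. Next come outlines and one close crop.

```bash
cat > h.py <<'E'
from plant import bot
import cv2,numpy as np
from scipy.spatial.transform import Rotation as R
from scipy.optimize import minimize,least_squares
def cam(n,obs=None):
    m=bot.camera_model(n); K=np.array([[m['fx'],0,m['cx']],[0,m['fy'],m['cy']],[0,0,1]]); d=np.array(m['dist_coeffs'])
    if n=='wrist':
        o=obs or bot.get_obs(); T=np.eye(4); T[:3,:3]=R.from_euler('xyz',o['tcp_rot']).as_matrix(); T[:3,3]=o['tool_pos']
        T=T@m['T_tool_cam']; return K,d,T[:3,:3],T[:3,3]
    return K,d,R.from_euler('xyz',m['orientation']).as_matrix(),np.array(m['position'])
def proj(c,P):
    K,d,Rm,t=c; p=(np.atleast_2d(P)-t)@Rm
    return cv2.projectPoints(p.reshape(-1,1,3),np.zeros(3),np.zeros(3),K,d)[0].reshape(-1,2)
def back(c,px,z):
    K,d,Rm,t=c; u=cv2.undistortPoints(np.array(px,float).reshape(-1,1,2),K,d).reshape(-1,2)
    r=np.c_[u,np.ones(len(u))]@Rm.T; return t+r*((z-t[2])/r[:,2])[:,None]
def hull_mask(pts): 
    m=np.zeros((420,560),np.uint8); cv2.fillConvexPoly(m,cv2.convexHull(np.round(pts*8).astype(np.int32)),1,shift=3); return m>0
def cub(x0,x1,y0,y1,z0,z1): return np.array([[x,y,z] for x in(x0,x1) for y in(y0,y1) for z in(z0,z1)],float)
def place(P,q): # q x,y,yaw
    c,s=np.cos(q[2]),np.sin(q[2]); P=np.atleast_2d(P); return np.c_[q[0]+c*P[:,0]-s*P[:,1],q[1]+s*P[:,0]+c*P[:,1],P[:,2]]
E
python3 - <<'E'
from h import *
M={}
ims={}
for n in("top","side"):
    c=cam(n); ims[n]=bot.capture(n)
    for t in["stand","clamp","box","bin_handle","lever","lever_knob","jaw_face","pad_face","stop","jar","tin","bowl","book","flask","brush"]:
        o=bot.outline_of(t,n)
        for k,r in enumerate(o[:3]):
            if r['p']<.3: continue
            M[f"{n}_{t}_{k}"]=r['mask']; x,y,w,h=cv2.boundingRect(r['mask'].astype(np.uint8))
            print(n,t,k,round(r['p'],2),np.round(r['pixel']),(x,y,w,h),int(r['mask'].sum()))
np.savez("masks.npz",**M)
a=lambda n,x,y,w,h,W,H:cv2.resize(ims[n][y:y+h,x:x+w,::-1],(W,H),interpolation=cv2.INTER_CUBIC)
top=np.hstack([a("top",165,130,100,75,400,300),a("top",290,180,100,75,400,300)])
sd=np.hstack([a("side",250,110,100,75,400,300),a("side",265,225,140,105,400,300)])
cv2.imwrite("pics/crop.png",np.vstack([top,sd]))
print(bot.get_obs()['time'])
E
```

```text
top stand 0 0.98 [209. 171.] (174, 140, 76, 65) 2378
top clamp 0 0.96 [348. 229.] (294, 188, 91, 63) 2591
top box 0 0.85 [120. 275.] (97, 255, 42, 33) 760
top box 1 0.78 [221. 307.] (211, 287, 20, 40) 591
top box 2 0.7 [214. 175.] (195, 163, 39, 28) 607
top bin_handle 0 0.59 [226. 183.] (188, 159, 57, 47) 726
top lever 0 0.63 [372. 225.] (365, 188, 19, 54) 536
top lever_knob 0 0.62 [348. 228.] (294, 187, 92, 64) 2770
top lever_knob 1 0.59 [373. 224.] (365, 187, 19, 55) 562
top lever_knob 2 0.55 [198. 268.] (176, 260, 57, 20) 544
top jaw_face 0 0.5 [360. 231.] (355, 216, 11, 25) 212
top pad_face 0 0.53 [315. 231.] (309, 219, 11, 26) 189
top stop 0 0.56 [305. 233.] (300, 218, 20, 31) 409
top stop 1 0.32 [373. 228.] (365, 187, 20, 54) 544
top jar 0 0.72 [312. 160.] (301, 150, 24, 28) 503
top jar 1 0.64 [223. 186.] (188, 159, 57, 47) 778
top tin 0 0.6 [260. 271.] (249, 262, 21, 21) 356
top bowl 0 0.65 [357. 148.] (342, 130, 33, 34) 892
top book 0 0.73 [267. 137.] (243, 120, 49, 38) 1435
top flask 0 0.57 [161. 226.] (148, 217, 23, 22) 377
top brush 0 0.77 [197. 270.] (175, 260, 59, 22) 57
[... 747 characters left out ...]
, 26, 35) 716
side jaw_face 1 0.58 [339. 293.] (326, 280, 28, 27) 347
side stop 0 0.92 [302. 252.] (281, 235, 37, 34) 799
side jar 0 0.7 [417. 243.] (398, 230, 41, 35) 1115
side jar 1 0.6 [369. 221.] (353, 199, 28, 42) 935
side tin 0 0.94 [231. 232.] (221, 215, 25, 34) 693
side tin 1 0.65 [307. 257.] (293, 246, 25, 23) 329
side bowl 0 0.83 [416. 243.] (399, 231, 39, 35) 1080
side book 0 0.94 [362. 182.] (335, 166, 51, 42) 1266
side book 1 0.71 [336. 290.] (276, 254, 116, 81) 3715
side book 2 0.59 [305. 259.] (293, 247, 25, 22) 304
side flask 0 0.88 [228. 149.] (220, 126, 18, 42) 549
side brush 0 0.96 [210. 195.] (192, 183, 41, 33) 470
side brush 1 0.58 [360. 182.] (335, 166, 50, 42) 1220
1.7
```

View pics/crop.png

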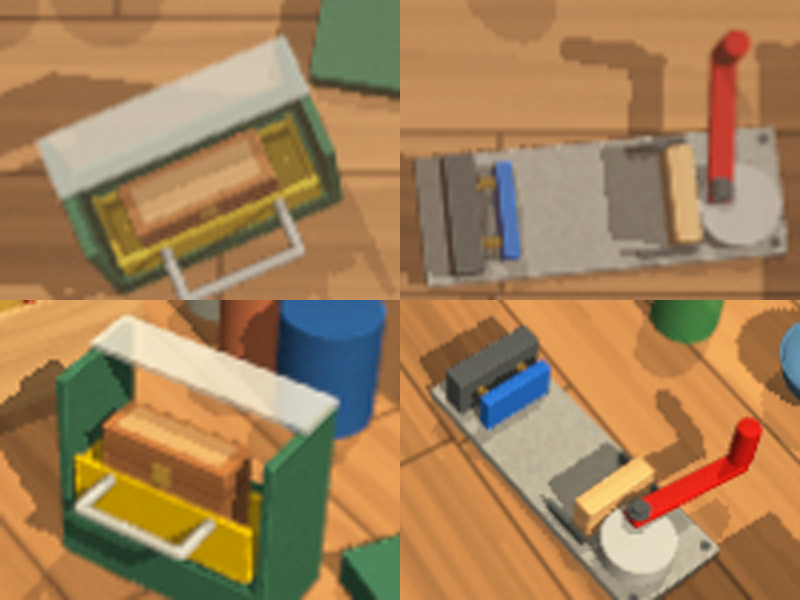

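The crop confirms that the thing in the bin, behind the front handle, is the wooden box; the lever points at clamp +x. Next I fit the stand and clamp poses.

```bash
python3 - <<'E'
from h import *
M=np.load("masks.npz"); C={n:cam(n) for n in("top","side")}
# stand: silhouettes
S=cub(-50,50,-105,105,0,196); H={}
for n in C:
    m=M[f"{n}_stand_0"].astype(np.uint8); 
    m=cv2.morphologyEx(m,cv2.MORPH_OPEN,np.ones((3,3)))
    H[n]=hull_mask(np.argwhere(m)[:,::-1].astype(float))
def cost(q,ns=("top","side")): 
    s=0
    for n in ns:
        a=hull_mask(proj(C[n],place(S,[q[0],q[1],q[2]/200]))); s+=1-(a&H[n]).sum()/(a|H[n]).sum()
    return s
g=back(C["top"],[[210,172]],100)[0]; print(g)
for ns in(("top","side"),("top",),("side",)):
    best=min((minimize(cost,[g[0],g[1],y*200],args=(ns,),method="Nelder-Mead",options=dict(initial_simplex=np.array([[g[0],g[1],y*200]]+[[g[0]+a,g[1]+b,y*200+c] for a,b,c in((20,0,10),(0,20,10),(10,10,40))]))) for y in(-.6,-.4,-.2,.2,.4)),key=lambda r:r.fun)
    print("stand",ns,np.round([best.x[0],best.x[1],best.x[2]/200],3),best.fun)
# hood corners check z196
t=lambda u,v:[165+u/4-.4,130+v/4-.4]
print("hood top px back-proj",np.round(back(C["top"],[t(38,145),t(285,37),t(308,97),t(68,200)],196),1).tolist())
# clamp corners
t=lambda u,v:[290+(u-400)/4-.4,180+v/4-.4]; s=lambda u,v:[265+(u-400)/2.857-.3,225+(v-300)/2.857-.3]
obj=np.array([[55,250,15],[55,-60,15],[-55,-60,15],[-55,250,15]]);tp=[t(416,158),t(773,130),t(786,254),t(430,282)]
kn=np.array([[115,0,110.]]); 
def res(q,which):
    r=[]
    if 't' in which: r+= [proj(C["top"],place(obj,q))-tp, proj(C["top"],place(kn,q))-[t(738,40)]]
    if 's' in which: r+= [proj(C["side"],place(obj[[3,1]],q))-[s(432,390),s(719,548)], proj(C["side"],place(kn,q))-[s(746,428)]]
    return np.vstack(r).ravel()
for w in("ts","t","s"):
    f=least_squares(res,[250,-50,0],args=(w,),x_scale=[10,10,.1],loss="soft_l1"); print("clamp",w,np.round(f.x,3),np.round(f.fun,1).tolist())
q=f.x
for nm,u,v,z in(("pad",500,165,60),("pad",520,257,60),("padR",512,163,60),("jawface top",665,150,61),("jawface bot",672,243,61)):
    p=back(C["top"],[t(u,v)],z)[0]; print(nm,np.round(p,1))
for k in ["jar","tin","bowl","book","flask","brush"]:
    p=back(C["top"],[M and np.argwhere(M[f"top_{k}_0"])[:,::-1].mean(0)],40)[0]; print(k,np.round(p))
E
```

```text
[669.74605987 289.46126746 100.        ]
stand ('top', 'side') [6.66715e+02 2.76268e+02 4.13000e-01] 0.10928742536203817
stand ('top',) [6.66764e+02 2.76866e+02 4.24000e-01] 0.08798543689320393
stand ('side',) [6.67370e+02 2.76089e+02 4.06000e-01] 0.019293351929335234
hood top px back-proj [[667.5, 390.1, 196.0], [754.1, 199.6, 196.0], [705.8, 181.1, 196.0], [624.0, 365.4, 196.0]]
clamp ts [ 4.92481e+02 -2.43261e+02  7.70000e-02] [0.4, -0.7, 1.0, -0.5, 1.1, 0.4, -0.4, 0.5, -3.8, 1.0, 0.4, -0.5, 1.1, 1.1, -1.7, -3.6]
clamp t [ 4.93104e+02 -2.42707e+02  7.80000e-02] [0.2, -0.9, 0.8, -0.7, 1.0, 0.2, -0.6, 0.3, -4.0, 0.8]
clamp s [ 4.88654e+02 -2.45671e+02  6.40000e-02] [0.5, -0.0, 0.6, 2.9, -1.8, -1.9]
pad [513.9 -55.9  60. ]
pad [437.5 -71.6  60. ]
padR [515.6 -65.9  60. ]
jawface top [ 526.6 -193.6   61. ]
jawface bot [ 449.  -197.7   61. ]
jar [713. -53.  40.]
tin [345. 129.  40.]
bowl [ 775. -211.   40.]
book [803. 103.  40.]
flask [494. 465.  40.]
brush [353. 326.  40.]
```

```bash
cat >> h.py <<'E'
ST=[667,276,.413]; CL=[492.5,-243,.077]
def tri(a,b):
    f=least_squares(lambda P:np.r_[(proj(cam("top"),P)-a).ravel(),(proj(cam("side"),P)-b).ravel()],[500,100,50]); return f.x,f.fun
def rotm(y,a=0,flip=0): # tool y along heading angle y, tilted outward by a
    Y=np.array([np.cos(y),np.sin(y),0]); Z=np.array([0,0,-1.]); M=np.c_[np.cross(Y,Z),Y,Z]
    return M@R.from_rotvec([-a,0,0]).as_matrix()
def go(p,M,first="r"):
    o=bot.get_obs(); A=R.from_euler('xyz',o['tcp_rot']).as_matrix(); d=np.array(p)-o['tool_pos']
    print("t %.1f pos %s F %s"%(o['time'],np.round(o['tool_pos'],1),np.round(o['contact_force'],1)),"w %.1f"%o['grip_width'])
    print(" to",np.round(p,1),"| world d",np.round(d,1),"| shift in tool NOW",np.round(A.T@d,1),"| shift after turn",np.round(M.T@d,1),"| turn",np.round(R.from_matrix(A.T@M).as_rotvec(),3))
E
python3 - <<'E'
from h import *
P,r=tri([225.9,198.4],[282.7,167.2]); print("handle tri",P.round(1),r.round(1),"model",place([[-95,0,108]],ST))
print("in stand frame", R.from_euler('z',-ST[2]).apply(P-[ST[0],ST[1],0]).round(1))
h=place([[-95,0,108]],ST)[0]; a=.95; M=rotm(ST[2],a); g=h+19*M[:,2]
print("grasp tcp",g.round(1)); go(g-90*M[:,2],M)
E
```

```text
handle tri [580.8 234.8 110. ] [ 0.1 -0.2 -0.2  0. ] model [[579.98751739 237.8709052  108.        ]]
in stand frame [-95.5  -3.1 110. ]
grasp tcp [594.1 244.1  96.9]
t 1.7 pos [127.2 509.4 189.9] F [-0.2  0.5  0.4] w 91.3
 to [527.1 214.7 149.3] | world d [ 399.9 -294.7  -40.6] | shift in tool NOW [-459.4 -189.    40.6] | shift after turn [-430.4  111.2  225.4] | turn [-0.881 -0.433  0.841]
```

```bash
python3 -m jog '[[0,0,-30,0,0,0],[0,0,-30,0,0,0],[-38,-16,0,0,0,0],[-42,-17,0,0,0,0],[-42,-17,0,0,0,0],[-42,-17,0,0,0,0],[-42,-17,0,0,0,0],[-42,-17,0,0,0,0],[-42,-17,0,0,0,0],[-42,-17,0,0,0,0],[-42,-17,0,0,0,0],[-30,-12,0,0,0,0]]' 38
python3 -m jog '[[0,0,0,0,0,0.145],[0,0,0,0,0,0.145],[0,0,0,0,0,0.145],[0,0,0,0,0,0.145],[0,0,0,0,0,0.145],[0,0,0,0,0,0.145],[0,0,0,0,0,0.05]]'
python3 - <<'E'
from h import *
h=place([[-95,0,108]],ST)[0]; a=.95; M=rotm(ST[2],a); g=h+19*M[:,2]
go(g-90*M[:,2],M)
E
```

```text
time: 2.9
tool_pos: [481.5, 250.3, 249.8]
tcp_rot: [-3.141, 0.001, 2.895]
contact_force: [0.6, 0.5, -0.7]
grip_width: 35.0
finger_force: 0.0
time: 3.6
tool_pos: [479.4, 252.3, 249.9]
tcp_rot: [-3.142, -0.0, 1.972]
contact_force: [0.2, 0.1, 0.3]
grip_width: 34.9
finger_force: 0.0
t 3.6 pos [479.4 252.3 249.9] F [0.2 0.1 0.3] w 34.9
 to [527.1 214.7 149.3] | world d [  47.7  -37.6 -100.6] | shift in tool NOW [-53.3  29.2 100.6] | shift after turn [-53.6 -65.2  81.8] | turn [-0.95   0.006 -0.011]
```

```bash
python3 -m jog '[[-12,0,0,-0.14,0,0],[-12,0,0,-0.14,0,0],[-12,0,0,-0.14,0,0],[-12,0,0,-0.14,0,0],[-5,0,0,-0.14,0,0],[0,0,0,-0.14,0,0],[0,0,0,-0.11,0,0],[0,-22,27,0,0,0],[0,-22,27,0,0,0],[0,-21,27,0,0,0],[0,0,0,0,0,0],[0,0,0,0,0,0]]'
python3 - <<'E'
from h import *
h=place([[-95,0,108]],ST)[0]; a=.95; M=rotm(ST[2],a); g=h+19*M[:,2]
go(g-90*M[:,2],M); go(g,M)
o=bot.get_obs(); im=bot.capture("wrist").copy(); c=cam("wrist",o)
print(proj(c,place([[-95,y,108] for y in(-50,0,50)],ST)).round())
cv2.imwrite("pics/w1.png",im[:,:,::-1])
E
```

```text
time: 4.8
tool_pos: [506.5, 226.0, 194.0]
tcp_rot: [2.317, -0.038, 2.026]
contact_force: [0.2, 1.2, 0.2]
grip_width: 34.8
finger_force: 0.0
t 4.8 pos [506.5 226.  194. ] F [0.2 1.2 0.2] w 34.8
 to [527.1 214.7 149.3] | world d [ 20.6 -11.3 -44.7] | shift in tool NOW [-20.8 -23.1  39.7] | shift after turn [-18.6 -28.   37.6] | turn [-0.126 -0.057 -0.002]
t 4.8 pos [506.5 226.  194. ] F [0.2 1.2 0.2] w 34.8
 to [594.1 244.1  96.9] | world d [ 87.6  18.1 -97. ] | shift in tool NOW [-25.9 -11.7 128.9] | shift after turn [-18.6 -28.  127.6] | turn [-0.126 -0.057 -0.002]
[[265. 265.]
 [265. 217.]
 [264. 165.]]
```

View pics/w1.png

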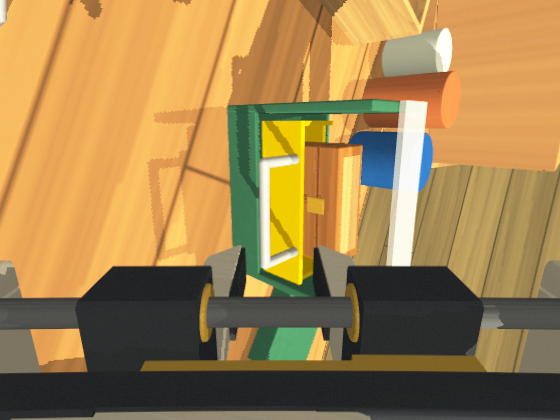

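The wrist picture shows the steel bar at column 265, rows 162–268, where it was predicted (265, 165–265). I go on with the approach.

```bash
python3 -m jog '[[-5,-7,10,-0.04,-0.02,0],[-5,-7,10,-0.04,-0.02,0],[-5,-7,10,-0.04,-0.02,0],[-4,-7,8,0,0,0],[0,0,0,0,0,0],[0,0,0,0,0,0]]'
python3 - <<'E'
from h import *
h=place([[-95,0,108]],ST)[0]
o=bot.get_obs(); print(o['joint_positions'].round(2)); A=R.from_euler('xyz',o['tcp_rot']).as_matrix()
a=np.arcsin(np.hypot(*A[:2,2])); print("tilt",a)
M=rotm(ST[2],.95); go(h+19*M[:,2],M); M=rotm(ST[2],a); go(h+19*M[:,2],M)
E
```

```text
time: 5.45
tool_pos: [515.3, 227.1, 165.7]
tcp_rot: [2.25, -0.033, 2.02]
contact_force: [0.7, 0.4, 0.4]
grip_width: 35.5
finger_force: 0.0
[ 0.09  0.18  2.33  2.18  0.37 -2.42]
tilt 0.8922521299170181
t 5.5 pos [515.3 227.1 165.7] F [0.7 0.4 0.4] w 35.5
 to [594.1 244.1  96.9] | world d [ 78.9  17.  -68.8] | shift in tool NOW [-21.2  -3.8 103.8] | shift after turn [-16.1 -10.  104.3] | turn [-0.059 -0.049 -0.005]
t 5.5 pos [515.3 227.1 165.7] F [0.7 0.4 0.4] w 35.5
 to [593.5 243.8  96.1] | world d [ 78.2  16.7 -69.7] | shift in tool NOW [-21.2  -4.9 103.8] | shift after turn [-16.1  -5.  104.7] | turn [-0.001 -0.049 -0.003]
```

```bash
python3 -m jog '[[0,0,-40,0,0,0],[0,0,-20,0.1,-0.02,0],[0,0,0,0.1,-0.02,0],[0,0,0,0.1,0,0],[0,0,0,0.1,0,0],[0,0,0,0.1,0,0],[0,0,0,0.1,0,0],[0,0,0,0,0,0]]'
python3 - <<'E'
from h import *
h=place([[-95,0,108]],ST)[0]
o=bot.get_obs(); print(o['joint_positions'].round(2))
M=rotm(ST[2],.55); g=h+9*M[:,2]; go(g-75*M[:,2],M)
E
```

```text
time: 6.25
tool_pos: [482.4, 241.7, 189.4]
tcp_rot: [2.493, -0.082, 2.076]
contact_force: [-0.0, 0.5, 0.0]
grip_width: 34.7
finger_force: 0.0
[ 0.13  0.07  2.11  0.69  0.46 -0.9 ]
t 6.2 pos [482.4 241.7 189.4] F [-0.   0.5  0. ] w 34.7
 to [548.4 224.  164.3] | world d [ 66.  -17.7 -25.1] | shift in tool NOW [-49.3  26.5  46.5] | shift after turn [-42.7  32.4  49.3] | turn [ 0.095 -0.12   0.03 ]
```

```bash
python3 -m jog '[[0,0,0,0.08,-0.06,0.015],[0,0,0,0.08,-0.06,0.015],[0,0,0,0.1,0,0],[0,0,0,0.1,0,0],[-10,15,10,0,0,0],[-10,15,10,0,0,0],[-10,15,10,0,0,0],[0,0,0,0,0,0],[0,0,0,0,0,0]]'
python3 - <<'E'
from h import *
h=place([[-95,0,108]],ST)[0]
o=bot.get_obs(); print(o['joint_positions'].round(2))
M=rotm(ST[2],.55); g=h+9*M[:,2]; go(g-75*M[:,2],M)
E
```

```text
time: 7.15
tool_pos: [536.1, 242.5, 169.5]
tcp_rot: [2.803, -0.05, 2.032]
contact_force: [-1.1, 0.1, 0.3]
grip_width: 34.9
finger_force: 0.0
[ 0.22  0.29  1.73  0.17  0.82 -0.33]
t 7.2 pos [536.1 242.5 169.5] F [-1.1  0.1  0.3] w 34.9
 to [548.4 224.  164.3] | world d [ 12.2 -18.5  -5.3] | shift in tool NOW [-22.2   1.2   4.8] | shift after turn [-21.8   0.5   6.5] | turn [-0.213 -0.066  0.022]
```

```bash
python3 -m jog '[[-8,0,2,-0.07,-0.022,0.007],[-8,0,2,-0.07,-0.022,0.007],[-6,0,2,-0.07,-0.022,0.007],[0,0,0,0,0,0],[0,0,0,0,0,0]]'
python3 - <<'E'
from h import *
h=place([[-95,0,108]],ST)[0]
o=bot.get_obs(); print(o['joint_positions'].round(2))
M=rotm(ST[2],.55); g=h+9*M[:,2]; go(g,M)
E
```

```text
time: 7.65
tool_pos: [548.0, 223.8, 164.3]
tcp_rot: [2.594, 0.002, 1.984]
contact_force: [0.3, -1.4, 0.6]
grip_width: 35.1
finger_force: 0.0
[ 0.19  0.22  1.94  0.26  0.46 -0.43]
t 7.7 pos [548.  223.8 164.3] F [ 0.3 -1.4  0.6] w 35.1
 to [584.3 239.8 100.3] | world d [ 36.3  15.9 -64. ] | shift in tool NOW [ 0.1  0.6 75.3] | shift after turn [ 0.   0.3 75.3] | turn [-0.003  0.001  0.001]
```

```bash
python3 -m jog '[[0,0,20,0,0,0],[0,0,20,0,0,0],[0,0,20,0,0,0],[0,0,15,0,0,0],[0,0,0,0,0,0]]'
python3 -m jog '[[0,0,0,0,0,0],[0,0,0,0,0,0],[0,0,0,0,0,0],[0,0,0,0,0,0]]' 0
python3 - <<'E'
from h import *
o=bot.get_obs(); print(o['joint_positions'].round(2))
A=R.from_euler('xyz',o['tcp_rot']).as_matrix()
# arc of handle for tilt steps, in tool axes
X=place([[1,0,0]],[0,0,ST[2]])[0]
pr=None
for b in np.linspace(0,.47,6):
    p=X*(-45*np.cos(b)-48*np.sin(b))+np.array([0,0,48*np.cos(b)-45*np.sin(b)])
    if pr is not None: print(round(b,3),(A.T@(p-pr)).round(2))
    pr=p
E
```

```text
time: 8.15
tool_pos: [584.7, 239.7, 98.4]
tcp_rot: [2.596, 0.002, 1.985]
contact_force: [0.7, -0.6, -0.1]
grip_width: 34.9
finger_force: 0.0
time: 8.55
tool_pos: [584.5, 239.0, 100.4]
tcp_rot: [2.593, 0.003, 1.984]
contact_force: [0.1, 0.1, -0.3]
grip_width: 7.3
finger_force: 0.0
[ 0.21  0.38  1.92  0.34  0.31 -0.51]
0.094 [ 0.01 -5.99  1.54]
0.188 [ 0.01 -5.82  2.09]
0.282 [ 0.01 -5.59  2.63]
0.376 [ 0.01 -5.32  3.15]
0.47 [ 0.02 -5.    3.63]
```

```bash
python3 -m jog '[[0,0,0,0,0,0],[0,0,0,0,0,0]]' 0
python3 - <<'E'
from h import *
o=bot.get_obs(); im=bot.capture("wrist").copy(); c=cam("wrist",o)
print(proj(c,place([[-95,y,108] for y in(-50,0,50)],ST)).round())
cv2.imwrite("pics/w2.png",im[100:400,100:500,::-1])
im=bot.capture("side")[100:220,220:380,::-1]; cv2.imwrite("pics/s2.png",cv2.resize(im,(640,480),interpolation=cv2.INTER_CUBIC))
E
```

```text
time: 8.75
tool_pos: [584.4, 239.0, 99.8]
tcp_rot: [2.594, 0.002, 1.984]
contact_force: [-0.4, 1.0, -0.8]
grip_width: 0.2
finger_force: 0.0
[[281. 314.]
 [281. 242.]
 [281. 160.]]
```

View pics/w2.png

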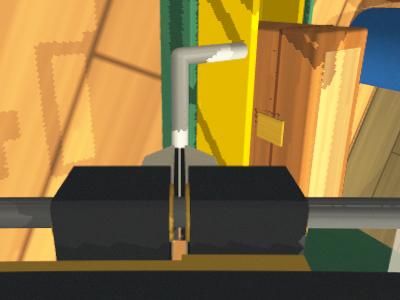

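View pics/s2.png

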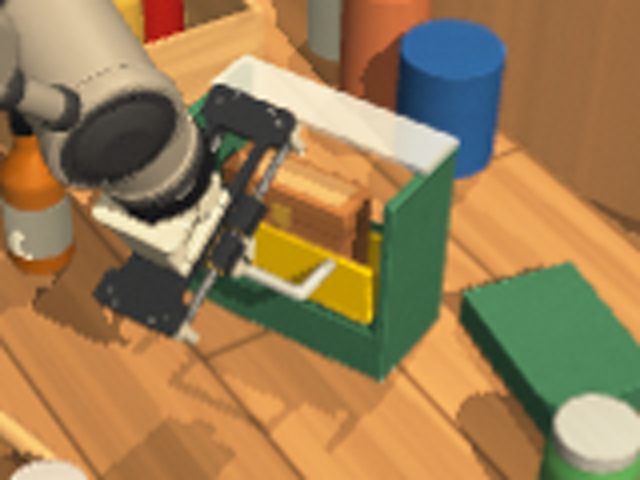

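The fingers closed on nothing (0.2 mm): the tips lie just above the bar and the wrist is near its limit. Pushing down on the bar, which is 45 mm ahead of the hinge, tilts the bin just as well. So I turn the tool a quarter turn to clear the box and push.

```bash
cat >> h.py <<'E'
def rot2(head,st,a): # tool y along heading, then tilted outward by a about the stand's y
    Y=np.array([-np.sin(st),np.cos(st),0]); return R.from_rotvec(-a*Y).as_matrix()@rotm(head)
E
python3 -m jog '[[0,0,-30,0,0,0],[0,0,-30,0,0,0],[0,0,-10,0.12,0,0],[0,0,0,0.12,0,0],[0,0,0,0.11,0,0],[0,0,0,0,0,-0.14],[0,0,0,0,0,-0.14],[0,0,0,0,0,-0.14],[0,0,0,0,0,-0.14],[0,0,0,0,0,-0.14],[0,0,0,0,0,-0.14],[0,0,0,0,0,-0.14]]' 0
python3 -m jog '[[0,0,0,0,0,-0.14],[0,0,0,0,0,-0.14],[0,0,0,0,0,-0.14],[0,0,0,0,0,-0.14],[0,0,0,0,0,0],[0,0,0,0,0,0]]'
python3 - <<'E'
from h import *
o=bot.get_obs(); print(o['joint_positions'].round(2))
M=rot2(ST[2]+np.pi/2,ST[2],.2); h=place([[-101,0,108]],ST)[0]
go(h+[0,0,20],M)
E
```

```text
time: 10.05
tool_pos: [550.9, 224.5, 159.1]
tcp_rot: [3.034, 0.165, 2.961]
contact_force: [-0.5, -0.3, 1.2]
grip_width: 0.5
finger_force: 0.0
time: 10.65
tool_pos: [550.9, 224.5, 159.2]
tcp_rot: [3.137, 0.197, -2.764]
contact_force: [0.4, -0.2, -0.8]
grip_width: 0.4
finger_force: 0.0
[ 0.24  0.38  1.58  0.04  0.99 -1.73]
t 10.7 pos [550.9 224.5 159.2] F [ 0.4 -0.2 -0.8] w 0.4
 to [574.5 235.5 128. ] | world d [ 23.6  11.  -31.2] | shift in tool NOW [-19.4   1.3  35.7] | shift after turn [-19.3   0.6  35.7] | turn [-0.002 -0.003 -0.034]
```

```bash
python3 -m jog '[[-10,0,18,0,0,-0.017],[-9,0,18,0,0,-0.017],[0,0,0,0,0,0]]'
python3 - <<'E'
from h import *
o=bot.get_obs(); A=R.from_euler('xyz',o['tcp_rot']).as_matrix(); print(o['tool_pos'])
X=place([[1,0,0]],[0,0,ST[2]])[0]; pr=None
go(place([[-101,0,113]],ST)[0],A)
for b in np.linspace(0,.5,6):
    p=X*(-45*np.cos(b)-48*np.sin(b))+np.array([0,0,48*np.cos(b)-45*np.sin(b)])
    if pr is not None: print(round(b,3),(A.T@(p-pr)).round(2))
    pr=p
E
```

```text
time: 10.95
tool_pos: [574.2, 234.2, 125.4]
tcp_rot: [-3.14, 0.194, -2.728]
contact_force: [-0.8, -0.0, 0.5]
grip_width: 0.5
finger_force: 0.0
[574.21858966 234.24335328 125.40915159]
t 10.9 pos [574.2 234.2 125.4] F [-0.8 -0.   0.5] w 0.5
 to [574.5 235.5 113. ] | world d [  0.3   1.2 -12.4] | shift in tool NOW [ 1.7  1.  12.3] | shift after turn [ 1.7  1.  12.3] | turn [0. 0. 0.]
0.1 [5.39 0.01 3.76]
0.2 [4.99 0.01 4.28]
0.3 [4.54 0.01 4.76]
0.4 [4.04 0.01 5.19]
0.5 [3.5  0.01 5.57]
```

```bash
python3 -m jog '[[1,0,6,0,0,0],[1,0,6,0,0,0],[0,0,0,0,0,0]]'
python3 -m jog '[[2.7,0,1.9,0,0,0],[2.7,0,1.9,0,0,0],[2.5,0,2.1,0,0,0],[2.5,0,2.1,0,0,0]]'
python3 -m jog '[[2.3,0,2.4,0,0,0],[2.3,0,2.4,0,0,0],[0,0,0,0,0,0]]'
```

```text
time: 11.25
tool_pos: [574.3, 234.3, 115.1]
tcp_rot: [-3.139, 0.196, -2.726]
contact_force: [0.6, 0.4, -0.8]
grip_width: 0.4
finger_force: 0.0
time: 11.65
tool_pos: [566.9, 230.9, 105.6]
tcp_rot: [-3.138, 0.198, -2.725]
contact_force: [-0.3, -0.6, 0.6]
grip_width: 0.4
finger_force: 0.0
time: 11.95
tool_pos: [563.3, 229.3, 99.5]
tcp_rot: [-3.139, 0.196, -2.725]
contact_force: [0.6, 0.1, -0.1]
grip_width: 0.5
finger_force: 0.0
```

```bash
python3 - <<'E'
from h import *
im=bot.capture("side"); a=cv2.resize(im[110:215,220:360,::-1],(560,420),interpolation=cv2.INTER_CUBIC)
print("tip side px",proj(cam("side"),bot.get_obs()['tool_pos']),"model bar",proj(cam("side"),place([[-95,y,108] for y in(-50,0,50)],ST)).round(1).tolist())
cv2.imwrite("pics/s3.png",a)
E
```

```text
tip side px [[278.8726001  172.35602532]] model bar [[294.6, 173.2], [281.8, 167.2], [269.5, 161.5]]
```

View pics/s3.png

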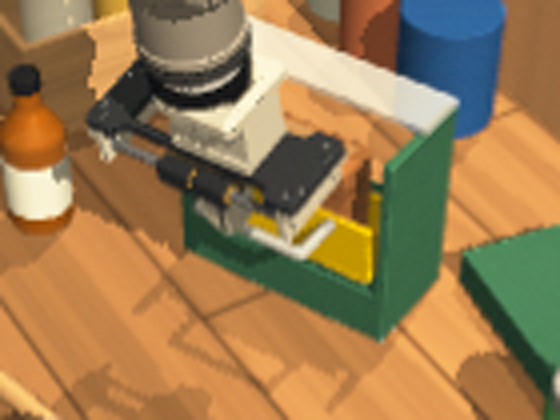

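```bash
python3 -m jog '[[-0,0,-11,0,0,0],[0,0,-11,0,0,0],[-11,0,0,0,0,0],[-11,0,0,0,0,0],[0,0,0,0,0,0]]'
python3 - <<'E'
from h import *
o=bot.get_obs();print(R.from_euler('z',-ST[2]).apply(o['tool_pos']-[ST[0],ST[1],0]))
E
python3 -m jog '[[1,0,4,0,0,0],[1,0,4,0,0,0],[0,0,0,0,0,0]]'
python3 -m jog '[[0.5,0,2,0,0,0],[0.5,0,2,0,0,0],[0,0,0,0,0,0]]'
python3 -m jog '[[0.5,0,2,0,0,0],[0.5,0,2,0,0,0],[0,0,0,0,0,0]]'
```

```text
time: 12.5
tool_pos: [581.2, 237.0, 127.8]
tcp_rot: [-3.138, 0.201, -2.725]
contact_force: [-0.0, -0.4, 0.7]
grip_width: 0.8
finger_force: 0.0
[-94.25875881  -1.25748427 127.78831284]
time: 12.8
tool_pos: [578.2, 236.0, 116.7]
tcp_rot: [-3.139, 0.195, -2.725]
contact_force: [0.7, -0.0, 0.2]
grip_width: 0.1
finger_force: 0.0
time: 13.1
tool_pos: [578.8, 236.2, 113.2]
tcp_rot: [-3.139, 0.197, -2.725]
contact_force: [-0.0, 0.4, 0.1]
grip_width: 0.5
finger_force: 0.0
time: 13.4
tool_pos: [578.7, 236.1, 109.1]
tcp_rot: [-3.139, 0.197, -2.725]
contact_force: [-1.0, 0.3, -1.5]
grip_width: 0.2
finger_force: 0.0
```

```bash

python3 -m jog '[[0.5,0,2,0,0,0],[0.5,0,2,0,0,0],[0,0,0,0,0,0]]'
python3 -m jog '[[0.5,0,2,0,0,0],[0.5,0,2,0,0,0],[0,0,0,0,0,0]]'
python3 - <<'E'
from h import *
o=bot.get_obs();print(R.from_euler('z',-ST[2]).apply(o['tool_pos']-[ST[0],ST[1],0]))
bot.capture("top");bot.capture("side")
r=bot.outline_of("bin_handle","side")
for q in r[:2]: print(q['p'],q['pixel'],cv2.boundingRect(q['mask'].astype(np.uint8)))
E
```

```text
time: 13.7
tool_pos: [578.5, 236.0, 104.9]
tcp_rot: [-3.139, 0.197, -2.725]
contact_force: [-0.7, 0.3, -0.4]
grip_width: 0.3
finger_force: 0.0
time: 14.0
tool_pos: [578.4, 235.9, 100.8]
tcp_rot: [-3.139, 0.197, -2.725]
contact_force: [-0.1, -0.4, 0.5]
grip_width: 0.6
finger_force: 0.0
[-97.24866799  -1.13188595 100.83507769]
0.82 [299.9, 170.0] (270, 158, 45, 22)
0.73 [358.9, 183.5] (334, 166, 52, 43)
```

```bash
python3 - <<'E'
from h import *
o=bot.get_obs();w=bot.capture("wrist").copy();s=bot.capture("side").copy()
c=cam("wrist",o)
print("wrist px: tip",proj(c,o['tool_pos']).round(),"bar",proj(c,place([[-95,y,108] for y in(-50,0,50)],ST)).round().tolist())
cs=cam("side");print("side tip",proj(cs,o['tool_pos']).round(1),)
b=cv2.resize(s[140:190,255:325],(560,400),interpolation=cv2.INTER_CUBIC)
w=cv2.resize(w[:, 100:460],(240,280))
out=np.zeros((400,800,3),np.uint8); out[:,:560]=b; out[:280,560:]=w
cv2.imwrite("pics/c4.png",out[:,:,::-1])
E
```

```text
wrist px: tip [[278. 237.]] bar [[198.0, 246.0], [279.0, 246.0], [361.0, 247.0]]
side tip [[281.8 169.3]]
```

View pics/c4.png

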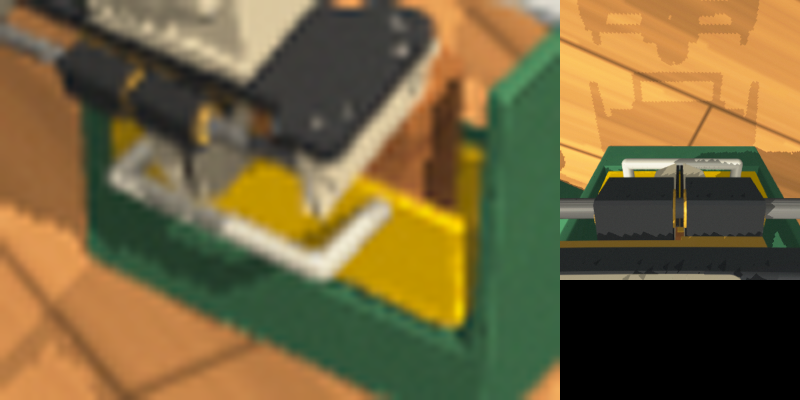

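The bar runs from (269,162) to (295,173) in the side view, so it has not moved. The tips look to be at or behind it. I go lower and then pull forward to hook the bar.

```bash

python3 -m jog '[[0.5,0,2,0,0,0],[0.5,0,2,0,0,0],[0.5,0,2,0,0,0],[0,0,0,0,0,0]]'
python3 -m jog '[[0.5,0,2,0,0,0],[0.5,0,2,0,0,0],[0,0,0,0,0,0]]'
python3 -m jog '[[3,0,0,0,0,0],[3,0,0,0,0,0],[0,0,0,0,0,0]]'
```

```text
time: 14.65
tool_pos: [578.1, 235.8, 94.6]
tcp_rot: [-3.139, 0.196, -2.725]
contact_force: [-0.9, -1.2, -0.7]
grip_width: 0.6
finger_force: 0.0
time: 14.95
tool_pos: [577.9, 235.7, 90.5]
tcp_rot: [-3.139, 0.197, -2.725]
contact_force: [-0.5, 0.2, 0.1]
grip_width: 0.4
finger_force: 0.0
time: 15.25
tool_pos: [572.3, 233.2, 89.7]
tcp_rot: [-3.139, 0.197, -2.725]
contact_force: [0.1, 0.6, -0.2]
grip_width: 0.4
finger_force: 0.0
```

```bash

python3 -m jog '[[4,0,0,0,0,0],[4,0,0,0,0,0],[0,0,0,0,0,0]]'
python3 - <<'E'
from h import *
o=bot.get_obs();w=bot.capture("wrist").copy();s=bot.capture("side").copy();t=bot.capture("top").copy()
np.savez("v5.npz",w=w,s=s,t=t,pos=o['tool_pos'],rot=o['tcp_rot'])
print("X",R.from_euler('z',-ST[2]).apply(o['tool_pos']-[ST[0],ST[1],0]).round(1))
c=cam("wrist",o); print(proj(c,place([[-95,y,108] for y in(-50,0,50)],ST)).round(1).tolist())
for cc in(215,225,235,320,330,340): print(cc,[(r,w[r,cc].tolist()) for r in range(225,270,3)])
E
```

```text
time: 15.55
tool_pos: [564.9, 230.0, 88.0]
tcp_rot: [-3.139, 0.197, -2.725]
contact_force: [-0.1, 0.8, -0.0]
grip_width: 0.2
finger_force: 0.0
X [-112.    -1.2   88. ]
[[195.8, 279.7], [279.4, 279.9], [363.0, 280.3]]
215 [(225, [228, 156, 77]), (228, [226, 155, 77]), (231, [224, 154, 80]), (234, [221, 151, 79]), (237, [221, 149, 78]), (240, [103, 110, 71]), (243, [51, 94, 65]), (246, [52, 96, 66]), (249, [53, 97, 65]), (252, [50, 96, 65]), (255, [52, 95, 64]), (258, [52, 95, 65]), (261, [49, 95, 63]), (264, [53, 96, 67]), (267, [33, 38, 37])]
225 [(225, [224, 152, 78]), (228, [227, 155, 77]), (231, [226, 155, 76]), (234, [224, 154, 77]), (237, [220, 149, 76]), (240, [102, 109, 70]), (243, [51, 94, 66]), (246, [50, 93, 64]), (249, [48, 95, 63]), (252, [48, 93, 61]), (255, [52, 95, 66]), (258, [50, 96, 65]), (261, [51, 96, 65]), (264, [50, 97, 66]), (267, [35, 37, 39])]
235 [(225, [210, 143, 73]), (228, [223, 150, 76]), (231, [226, 155, 76]), (234, [227, 156, 78]), (237, [226, 154, 79]), (240, [99, 108, 70]), (243, [48, 95, 63]), (246, [53, 97, 67]), (249, [51, 95, 65]), (252, [50, 95,
[... 407 characters left out ...]
 [34, 66, 43]), (267, [33, 37, 38])]
330 [(225, [221, 150, 77]), (228, [224, 152, 78]), (231, [223, 151, 77]), (234, [219, 146, 74]), (237, [216, 146, 74]), (240, [120, 112, 68]), (243, [53, 95, 64]), (246, [52, 96, 64]), (249, [54, 99, 65]), (252, [36, 66, 48]), (255, [34, 67, 45]), (258, [34, 67, 45]), (261, [36, 66, 46]), (264, [37, 67, 49]), (267, [37, 40, 39])]
340 [(225, [220, 150, 76]), (228, [219, 149, 74]), (231, [223, 151, 76]), (234, [225, 154, 79]), (237, [220, 150, 76]), (240, [124, 116, 69]), (243, [50, 96, 62]), (246, [51, 97, 65]), (249, [53, 99, 68]), (252, [34, 66, 45]), (255, [36, 67, 45]), (258, [33, 66, 44]), (261, [37, 67, 50]), (264, [34, 68, 46]), (267, [33, 39, 37])]
```

```bash
python3 - <<'E'
from h import *
w1=cv2.imread("pics/w1.png")[:,:,::-1].astype(int); w2=np.zeros((420,560,3),int); w2[100:400,100:500]=cv2.imread("pics/w2.png")[:,:,::-1]
def grey(p): return (p.min(-1)>115)&(p.max(-1)-p.min(-1)<30)
def cols(w,rows,lo,hi): return [(float(np.flatnonzero(grey(w[r,lo:hi])).mean()+lo),r) for r in rows if grey(w[r,lo:hi]).any()]
b1=cols(w1,range(180,250,10),250,285); b2=cols(w2,range(165,225,10),260,300)
print(np.round(b1,1).tolist(),np.round(b2,1).tolist())
P=[dict(tool_pos=np.array([506.5,226,194.]),tcp_rot=[2.317,-.038,2.026]),dict(tool_pos=np.array([584.4,239,99.8]),tcp_rot=[2.594,.002,1.984]),dict(tool_pos=np.array([578.4,235.9,100.8]),tcp_rot=[-3.139,.197,-2.725])]
cs=[cam("wrist",o) for o in P]; ct,cd=cam("top"),cam("side")
def bar(q): return place(np.c_[np.full(41,q[0]),np.linspace(-50,50,41),np.full(41,q[1])],ST)
def res(q,show=0):
    B=bar(q); r1=proj(cs[0],B); r2=proj(cs[1],B); r3=proj(cs[2],B)
    e1=[np.interp(b[1],r1[::-1,1],r1[::-1,0])-b[0] if r1[0,1]>r1[-1,1] else np.interp(b[1],r1[:,1],r1[:,0])-b[0] for b in b1]
    e2=[np.interp(b[1],r2[::-1,1],r2[::-1,0])-b[0] if r2[0,1]>r2[-1,1] else np.interp(b[1],r2[:,1],r2[:,0])-b[0] for b in b2]
    e3=r3[20,1]-247
    et=(proj(ct,B)[20]-[225.9,198.4])[1]; es=proj(cd,B)[20]-[282.5,167.5]
    return np.r_[np.mean(e1),np.mean(e2),e3,et*1.5,es[1]*1.5]
for q0 in([-95,108],): 
    f=least_squares(res,q0); print(f.x.round(1),f.fun.round(2),"at model",res(q0).round(2), "jac",f.jac.round(2).tolist())
v=np.load("v5.npz"); c=cam("wrist",dict(tool_pos=v['pos'],tcp_rot=v['rot']))
print("base edges rows", [ (n,proj(c,place([[x,0,z]],ST)).round(1).tolist()) for n,x,z in(("bottom",-50,0),("plinthtop",-50,50))])
E
```

```text
[[263.8, 180.0], [264.0, 190.0], [264.0, 200.0], [264.0, 210.0], [264.0, 220.0], [264.2, 230.0], [264.0, 240.0]] [[281.5, 165.0], [281.5, 175.0], [281.5, 185.0], [281.5, 195.0], [281.5, 205.0], [281.5, 215.0]]
[-92.3 105.6] [-0.48 -1.31  1.46 -0.7  -0.25] at model [-0.77 -3.17  0.13  0.25 -0.4 ] jac [[0.74, 0.73], [1.46, 0.9], [1.31, 0.95], [-0.42, -0.08], [-0.25, -0.35]]
base edges rows [('bottom', [[279.4, 239.6]]), ('plinthtop', [[279.3, 274.6]])]
```

```bash
python3 - <<'E'
from h import *
v=np.load("v5.npz"); s=v['s'].astype(int); s0=cv2.imread("pics/side0.png")[:,:,::-1].astype(int); t=v['t'].astype(int); t0=cv2.imread("pics/top0.png")[:,:,::-1].astype(int)
f=lambda p:(p.min(-1)>125)&(p.max(-1)-p.min(-1)<45)
for n,im in(("s0",s0),("now",s)):
    print(n); m=f(im[155:182,264:306])
    for r in m: print("".join(".#"[int(x)] for x in r))
for n,im in(("t0",t0),("now",t)):
    print(n); m=f(im[180:210,200:250])
    for r in m: print("".join(".#"[int(x)] for x in r))
E
```

```text
s0
............##............................
...........##.............................
..........##..............................
........###...............................
.......####...............................
......###.................................
.....####.................................
.....####.................................
......#####...............................
.........####.............................
...........####...........................
.............#####..................###...
...............#####...............###....
.................#####............###.....
...................#####..........##......
......................####.......##.......
........................####..####........
..........................#######.........
............................####..........
..............................##..........
..........................................
..........................................
..........................................
..........................................
..........................................
......................
[... 3595 characters left out ...]
........................#####..######
..................................########...#####
............................#.#############..#####
.......................####################..#####
...................########################..#####
...............##.#########################..#####
.......##...################################..####
.....####...################################..####
.....####...################################..####
....######..################################..####
....######..################################...###
.....#####..#################################..###
.....#####..#################################..#..
.....######..################################.....
```

```bash

python3 -m jog '[[0,0,-10,0,0,0],[0,0,-10,0,0,0],[0,0,-10,0,0,0],[-11,0,0,0,0,0],[-11,0,0,0,0,0],[-9,0,0,0,0,0],[0,0,0,0,0,0]]'
python3 - <<'E'
from h import *
o=bot.get_obs();print(R.from_euler('z',-ST[2]).apply(o['tool_pos']-[ST[0],ST[1],0]))
E
python3 -m jog '[[0.6,0,3,0,0,0],[0.6,0,3,0,0,0],[0.6,0,3,0,0,0],[0,0,0,0,0,0]]'
python3 -m jog '[[0.4,0,2,0,0,0],[0.4,0,2,0,0,0],[0,0,0,0,0,0]]'
```

```text
time: 16.4
tool_pos: [589.1, 240.6, 124.6]
tcp_rot: [-3.138, 0.199, -2.725]
contact_force: [0.1, -0.3, 0.9]
grip_width: 0.3
finger_force: 0.0
[-85.550195    -1.17924175 124.63936685]
time: 16.8
tool_pos: [587.3, 240.0, 113.7]
tcp_rot: [-3.139, 0.196, -2.725]
contact_force: [-0.1, 0.5, 0.5]
grip_width: 0.3
finger_force: 0.0
time: 17.1
tool_pos: [587.8, 240.1, 110.1]
tcp_rot: [-3.139, 0.197, -2.725]
contact_force: [0.1, -0.5, 0.6]
grip_width: 0.5
finger_force: 0.0
```

```bash

python3 -m jog '[[0.4,0,2,0,0,0],[0.4,0,2,0,0,0],[0,0,0,0,0,0]]'
python3 -m jog '[[0.4,0,2,0,0,0],[0.4,0,2,0,0,0],[0,0,0,0,0,0]]'
python3 -m jog '[[0.4,0,2,0,0,0],[0.4,0,2,0,0,0],[0,0,0,0,0,0]]'
```

```text
time: 17.4
tool_pos: [587.8, 240.1, 106.0]
tcp_rot: [-3.139, 0.197, -2.725]
contact_force: [-0.7, 0.6, -0.2]
grip_width: 0.1
finger_force: 0.0
time: 17.7
tool_pos: [587.8, 240.1, 101.9]
tcp_rot: [-3.139, 0.197, -2.725]
contact_force: [-0.0, -0.7, 0.3]
grip_width: 0.7
finger_force: 0.0
time: 18.0
tool_pos: [587.8, 240.1, 97.8]
tcp_rot: [-3.139, 0.197, -2.725]
contact_force: [-0.8, 0.3, 0.5]
grip_width: 0.8
finger_force: 0.0
```

```bash

python3 -m jog '[[0.4,0,3,0,0,0],[0.4,0,3,0,0,0],[2,0,0,0,0,0],[2,0,0,0,0,0]]'
python3 -m jog '[[2,0,0,0,0,0],[2,0,0,0,0,0]]'
python3 -m jog '[[2,0,0,0,0,0],[2,0,0,0,0,0]]'
```

```text
time: 18.4
tool_pos: [584.5, 238.6, 91.1]
tcp_rot: [-3.138, 0.197, -2.725]
contact_force: [0.7, 0.4, -0.2]
grip_width: 0.6
finger_force: 0.0
time: 18.6
tool_pos: [581.1, 237.0, 90.7]
tcp_rot: [-3.138, 0.198, -2.725]
contact_force: [-0.1, 0.3, -1.1]
grip_width: 0.5
finger_force: 0.0
time: 18.8
tool_pos: [577.5, 235.5, 89.9]
tcp_rot: [-3.138, 0.197, -2.725]
contact_force: [-0.2, -0.7, -0.3]
grip_width: 1.1
finger_force: 0.0
```

```bash
python3 - <<'E'
from h import *
s=bot.capture("side").copy(); o=bot.get_obs(); print(o['joint_positions'].round(2))
f=lambda p:(p.min(-1)>125)&(p.max(-1)-p.min(-1)<45)
print(proj(cam("side"),o['tool_pos']))
m=f(s[155:185,264:306].astype(int))
for r in m: print("".join(".#"[int(x)] for x in r))
w=bot.capture("wrist").copy(); c=cam("wrist",o)
print(proj(c,place([[-95,0,108],[-92,0,105]],ST)).round(), proj(c,o['tool_pos']))
b=cv2.resize(s[145:190,255:325],(560,360),interpolation=cv2.INTER_CUBIC); ww=cv2.resize(w[200:300,180:400],(560,240),interpolation=cv2.INTER_CUBIC)
cv2.imwrite("pics/c5.png",np.vstack([b,ww])[:,:,::-1])
E
```

```text
[ 0.25  0.5   1.59  0.04  0.85 -1.76]
[[281.52847298 172.18402995]]
..........................................
..........................................
..........................................
..........................................
..........................................
..........................................
..........................................
..........................................
..........................................
...............................#..........
..........................................
....................................###...
....................................##....
...................................##.....
.....................###..........##......
.....................#####.......##.......
........................####..#.###.......
..........................#######.........
............................####..........
..............................##..........
..........................................
..........................................
..........................................
..........................................
..........................................
..........................................
..........................................
..........................................
..........................................
..........................................
[[279. 260.]
 [279. 261.]] [[277.65441983 237.44053466]]
```

View pics/c5.png

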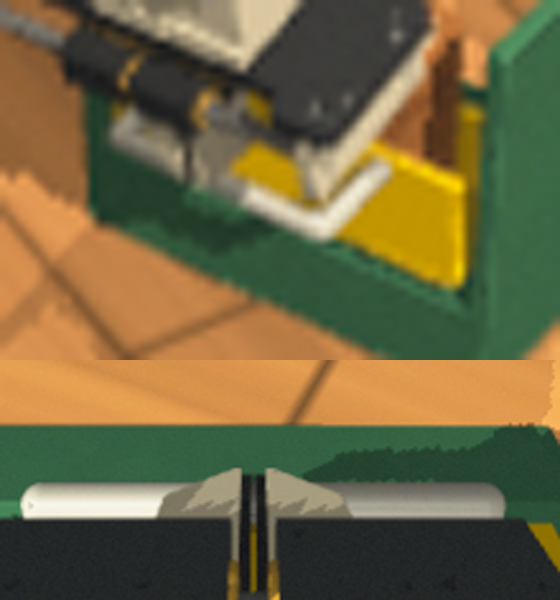

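The wrist view shows the fingertips in front of and above the bar (row 245; row 237 predicted), and the side view shows them ending at the bar's upper edge. So the real tips sit perhaps 10–15 mm higher than assumed. I go back over the bar and press down until there is contact.

```bash

python3 -m jog '[[0,0,-9,0,0,0],[0,0,-9,0,0,0],[-6,0,0,0,0,0],[-6,0,0,0,0,0],[0.6,0,4,0,0,0],[0.6,0,4,0,0,0],[0.6,0,4,0,0,0],[0.4,0,4,0,0,0],[0.4,0,2,0,0,0]]'
python3 -m jog '[[0.4,0,2,0,0,0],[0.4,0,2,0,0,0]]'
python3 -m jog '[[0.4,0,2,0,0,0],[0.4,0,2,0,0,0]]'
python3 -m jog '[[0.4,0,2,0,0,0],[0.4,0,2,0,0,0]]'
```

```text
time: 19.8
tool_pos: [585.7, 239.1, 90.8]
tcp_rot: [-3.139, 0.196, -2.725]
contact_force: [0.1, -0.3, 0.2]
grip_width: 0.4
finger_force: 0.0
time: 20.0
tool_pos: [586.1, 239.3, 87.5]
tcp_rot: [-3.138, 0.197, -2.725]
contact_force: [-0.4, -0.4, 0.1]
grip_width: 0.2
finger_force: 0.0
time: 20.2
tool_pos: [586.1, 239.2, 83.4]
tcp_rot: [-3.138, 0.198, -2.725]
contact_force: [-0.2, 0.3, 0.9]
grip_width: 0.0
finger_force: 0.0
time: 20.4
tool_pos: [586.1, 239.2, 79.3]
tcp_rot: [-3.138, 0.197, -2.725]
contact_force: [0.8, -0.7, 0.5]
grip_width: 0.7
finger_force: 0.0
```

```bash

python3 -m jog '[[3,0,0,0,0,0],[3,0,0,0,0,0]]'
python3 -m jog '[[3,0,0,0,0,0],[3,0,0,0,0,0]]'
python3 - <<'E'
from h import *
o=bot.get_obs(); print(o['contact_force'],o['moment'],o['tau'].round(2))
s=bot.capture("side").copy(); w=bot.capture("wrist").copy(); t=bot.capture("top").copy(); np.savez("v6.npz",s=s,w=w,t=t,pos=o['tool_pos'],rot=o['tcp_rot'])
c=cam("wrist",o)
print("tip",proj(c,o['tool_pos']),"bar",proj(c,place([[-95,0,108]],ST)).round(),"wall",proj(c,place([[-50,0,0],[-50,0,50]],ST)).round().tolist(), "side tip",proj(cam("side"),o['tool_pos']))
b=cv2.resize(s[140:190,250:330],(640,400),interpolation=cv2.INTER_CUBIC).astype(float); b=(255*(b/255)**.6).astype(np.uint8)
g=w[190:420,200:360]; L=lambda p:p.astype(int).min(-1)
for r in range(225,285,3): print(r,"".join("%4d"%L(w[r,q]) for q in range(215,345,6)))
cv2.imwrite("pics/c6.png",b[:,:,::-1])
E
```

```text
time: 20.6
tool_pos: [580.4, 236.8, 78.1]
tcp_rot: [-3.138, 0.197, -2.725]
contact_force: [0.0, -0.2, 0.5]
grip_width: 0.8
finger_force: 0.0
time: 20.8
tool_pos: [575.1, 234.3, 77.1]
tcp_rot: [-3.138, 0.197, -2.725]
contact_force: [0.3, -0.5, -0.6]
grip_width: 0.1
finger_force: 0.0
[ 0.28347159 -0.52953176 -0.64707822] [ 0.01639176  0.14649069 -0.0260255 ] [ 5.000e-02 -4.871e+01 -2.196e+01  7.000e-02 -7.600e-01  1.000e-02]
tip [[277.65459308 237.44010617]] bar [[280. 278.]] wall [[280.0, 236.0], [279.0, 273.0]] side tip [[281.18599498 175.42607432]]
225   77  81  81  80  75  74  74  73  73  73  73  74  75  73  58  64  77  76  80  80  78  78
228   80  82  79  80  81  75  72  75  75  74  75  73  73  75  48  75  74  75  76  79  76  79
231   77  78  79  78  80  81  78  78  73  74  76  74  75  68  52  73  70  77  76  77  76  77
234   78  80  78  79  79  81  80  77  76  74  73  75  75  63  62  72  73  74  77  77  75  73
237   72  73  71  72  73  72  73  72  68  69  69  69  68  59  66  68  67  71  71  69  69  69
240   52  54  53  51  50  52  54  51  48  51  51  51  49  50  52  50  50  48  5
[... 615 characters left out ...]
7  27  28 104 121 117 128 110  35  38  36  36  36
264   52  54  53  54  53  94  96  97 112  97  20  22  96 104  96  98  97  89  48  53  51  38
267   32  32  33  35  34  34  35  33  33  36  25  21  93  34  30  38  36  34  35  38  37  36
270   34  33  34  34  34  35  35  36  37  34  27  21  85  33  34  37  35  36  31  33  35  35
273   35  33  32  33  35  34  35  35  34  32  22  22  84  36  35  34  34  36  38  35  35  34
276   35  30  34  34  34  34  34  34  35  35  25  25  85  34  36  35  33  37  31  33  32  34
279   34  39  31  34  36  34  34  34  35  31  26  24  85  35  35  34  37  34  33  37  38  33
282   37  33  36  36  33  35  34  34  33  33  23  25  84  34  32  37  34  37  35  32  38  34
```

```bash
python3 - <<'E'
from h import *
v=np.load("v6.npz"); A=R.from_euler('xyz',v['rot']).as_matrix(); c=cam("wrist",dict(tool_pos=v['pos'],tcp_rot=v['rot']))
for x in(0,5,9.5,-9.5):
    print(x,[(d,proj(c,v['pos']+A@[x,0,-d]).round(1)[0].tolist()) for d in(0,10,19,30)])
print("side",[(d,proj(cam("side"),v['pos']+A@[0,0,-d]).round(1)[0].tolist()) for d in(0,10,19,30)])
print("top",[(d,proj(cam("top"),v['pos']+A@[0,0,-d]).round(1)[0].tolist()) for d in(0,30)])
E
```

```text
0 [(0, [277.7, 237.4]), (10, [277.6, 243.9]), (19, [277.6, 250.3]), (30, [277.5, 259.0])]
5 [(0, [277.6, 230.0]), (10, [277.6, 236.2]), (19, [277.5, 242.3]), (30, [277.5, 250.6])]
9.5 [(0, [277.6, 223.2]), (10, [277.6, 229.1]), (19, [277.5, 235.0]), (30, [277.5, 242.8])]
-9.5 [(0, [277.7, 251.3]), (10, [277.6, 258.4]), (19, [277.6, 265.3]), (30, [277.5, 274.7])]
side [(0, [281.2, 175.4]), (10, [280.8, 173.5]), (19, [280.5, 171.8]), (30, [280.0, 169.7])]
top [(0, [226.9, 201.6]), (30, [226.9, 201.8])]
```

View pics/c6.png

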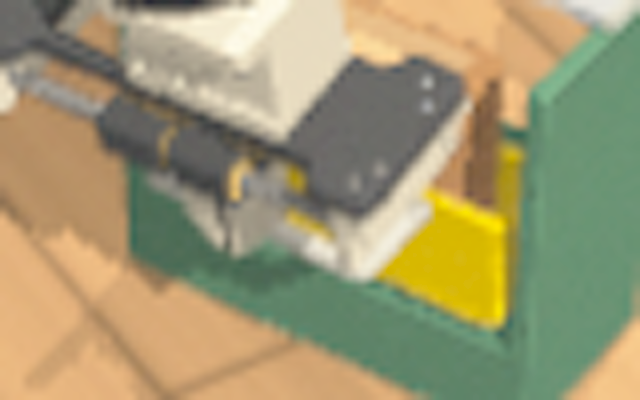

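The tips now show in front of the bar at side pixel (278.5,172), against (281,175) projected. So the fingers end about 20–30 mm short of the reported TCP. I return over the bar and descend until I feel contact.

```bash

python3 -m jog '[[0,0,-10,0,0,0],[0,0,-5,0,0,0],[-8,0,0,0,0,0],[-8,0,0,0,0,0],[-1,0,0,0,0,0],[0.8,0,4,0,0,0],[0.8,0,4,0,0,0],[0.8,0,4,0,0,0],[0,0,0,0,0,0]]'
python3 -m jog '[[0.4,0,2,0,0,0],[0.4,0,2,0,0,0],[0.4,0,2,0,0,0]]'
python3 -m jog '[[0.4,0,2,0,0,0],[0.4,0,2,0,0,0]]'
python3 -m jog '[[0.4,0,2,0,0,0],[0.4,0,2,0,0,0]]'
```

```text
time: 21.85
tool_pos: [587.1, 239.8, 81.7]
tcp_rot: [-3.139, 0.195, -2.725]
contact_force: [0.7, -0.2, -0.4]
grip_width: 0.4
finger_force: 0.0
time: 22.15
tool_pos: [588.1, 240.1, 77.0]
tcp_rot: [-3.138, 0.198, -2.725]
contact_force: [-3.3, -0.3, 12.9]
grip_width: 0.8
finger_force: 6.8
time: 22.35
tool_pos: [587.3, 239.7, 75.3]
tcp_rot: [-3.138, 0.197, -2.724]
contact_force: [-17.3, -7.6, 29.1]
grip_width: 0.2
finger_force: 16.2
time: 22.55
tool_pos: [584.1, 238.4, 71.5]
tcp_rot: [-3.138, 0.191, -2.724]
contact_force: [-31.6, -15.1, 39.9]
grip_width: 0.2
finger_force: 22.8
```

```bash

python3 -m jog '[[3,0,0,0,0,0],[2,0,0,0,0,0]]'
python3 - <<'E'
from h import *
s=bot.capture("side").astype(int); f=lambda p:(p.min(-1)>100)&(p.max(-1)-p.min(-1)<45)
for r in f(s[155:185,264:306]): print("".join(".#"[int(x)] for x in r))
E
```

```text
time: 22.75
tool_pos: [581.9, 237.3, 69.8]
tcp_rot: [-3.138, 0.196, -2.724]
contact_force: [-9.8, -4.6, 15.1]
grip_width: 0.3
finger_force: 8.8
................##........................
...................##.....................
.....................#....................
.........................................#
........................................#.
..........................................
..........................................
.....##...........#.......................
....###..............................#....
....###.............................#.....
.....####.................................
........###...............................
.........####.....................#.......
............##..#............##.##...#....
.............##..#............##..........
.................##...........##..........
.................#.....#......#...........
......................##.#....#...........
......................######..#...........
.......................#########..........
........................#########.........
...........................#####..........
.............................##...........
..........................................
..........................................
..........................................
..........................................
..........................................
..........................................
..........................................
```

```bash

python3 -m jog '[[1.6,0,1.6,0,0,0],[1.6,0,1.6,0,0,0],[1.6,0,1.6,0,0,0]]'
python3 -m jog '[[1.5,0,1.7,0,0,0],[1.5,0,1.7,0,0,0],[1.5,0,1.7,0,0,0]]'
python3 -m jog '[[1.3,0,1.8,0,0,0],[1.3,0,1.8,0,0,0]]'
```

```text
time: 23.1
tool_pos: [577.1, 235.3, 62.9]
tcp_rot: [-3.138, 0.192, -2.724]
contact_force: [-15.9, -7.9, 16.8]
grip_width: 0.7
finger_force: 10.0
time: 23.4
tool_pos: [573.5, 233.7, 56.1]
tcp_rot: [-3.139, 0.191, -2.724]
contact_force: [-13.2, -6.7, 13.1]
grip_width: 0.4
finger_force: 7.3
time: 23.6
tool_pos: [573.1, 233.6, 52.4]
tcp_rot: [-3.139, 0.194, -2.725]
contact_force: [-11.9, -4.5, 20.9]
grip_width: 0.4
finger_force: 11.7
```

```bash

python3 -m jog '[[0.8,0,1.5,0,0,0],[0.5,0,1,0,0,0]]'
python3 -m jog '[[0.4,0,1,0,0,0],[0,0,0,0,0,0],[0,0,0,0,0,0]]'
python3 - <<'E'
from h import *
s=bot.capture("side").astype(int); f=lambda p:(p.min(-1)>100)&(p.max(-1)-p.min(-1)<45)
for r in f(s[155:190,264:306]): print("".join(".#"[int(x)] for x in r))
cs=cam("side"); b=.45
print(proj(cs,place([[-50-45*np.cos(b)-48*np.sin(b),y,60+48*np.cos(b)-45*np.sin(b)] for y in(-50,50)],ST)))
E
```

```text
time: 23.8
tool_pos: [573.4, 233.6, 52.1]
tcp_rot: [-3.138, 0.197, -2.724]
contact_force: [-15.6, -6.5, 31.0]
grip_width: 0.3
finger_force: 17.3
time: 24.1
tool_pos: [573.4, 233.6, 52.1]
tcp_rot: [-3.138, 0.198, -2.724]
contact_force: [-18.2, -7.1, 31.5]
grip_width: 0.3
finger_force: 17.5
..#.#........##...#.......................
...####........####.......................
.....#########.####.......#...............
.......###....#####......#................
.........##......###......................
............##.....#......................
..............##..........................
.................#.......................#
....................##..................#.
..........................................
..........................................
..........................................
.....................................#....
....................................#.....
..................#..........#............
..........................................
..........................................
.......#.........................#........
.......#..##....................#.........
...........##..............##..#..........
............#..#............#.............
.............#.##...........##...#........
............................##..#.........
.......................##...#..#..........
......................#####.##.#..........
......................#########...........
.......................#######............
.........................#####............
...........................##.............
..........................................
..........................................
..........................................
..........................................
..........................................
..........................................
[[291.608519   181.59138431]
 [266.74334691 169.75075399]]
```

The bin is at its stop: force rises without motion, and the bar matches the 0.45 rad prediction in the side view. I retreat and measure the box.

```bash

python3 -m jog '[[8,0,-10,0,0,0],[0,0,-30,0,0,0],[20,0,-40,0,0,0],[20,0,-45,0,0,0],[40,0,-45,0,0,0],[40,0,-30,0,0,0],[0,0,0,0,0,0]]' 100
python3 - <<'E'
from h import *
o=bot.get_obs(); print(o['joint_positions'].round(2),o['time'])
C={n:cam(n) for n in("top","side","wrist")}; C["wrist"]=cam("wrist",o); Ms={}
for n in C:
    im=bot.capture(n); Ms["im_"+n]=im.copy(); print(n,"pred box px",proj(C[n],place([[-50,0,140]],ST)).round())
    for k,r in enumerate(bot.outline_of("box",n)[:4]): 
        print(n,round(r['p'],2),np.round(r['pixel']),cv2.boundingRect(r['mask'].astype(np.uint8)),r['mask'].sum()); Ms[f"{n}{k}"]=r['mask']
np.savez("box.npz",pos=o['tool_pos'],rot=o['tcp_rot'],**Ms)
E
```

```text
time: 24.85
tool_pos: [428.3, 170.2, 216.5]
tcp_rot: [-3.137, 0.202, -2.725]
contact_force: [0.7, 0.4, -0.4]
grip_width: 51.9
finger_force: 0.0
[ 0.18  0.07  1.82  0.05  1.05 -1.83] 24.85
top pred box px [[219. 184.]]
top 0.96 [218. 187.] (199, 170, 40, 32) 770
top 0.78 [220. 308.] (211, 287, 20, 39) 571
top 0.74 [216. 169.] (174, 140, 77, 72) 2445
top 0.64 [117. 273.] (97, 255, 41, 33) 731
side pred box px [[290. 152.]]
side 0.8 [182. 219.] (161, 198, 44, 42) 1171
side 0.73 [180. 148.] (158, 133, 37, 31) 863
side 0.64 [290. 156.] (272, 141, 39, 31) 646
wrist pred box px [[279. 355.]]
wrist 0.91 [451.  27.] (398, 0, 114, 65) 5311
wrist 0.72 [283. 342.] (227, 327, 116, 34) 3657
wrist 0.22 [223. 331.] (207, 274, 150, 95) 2068
```

```bash
python3 - <<'E'
from h import *
D=np.load("box.npz"); C={n:cam(n) for n in("top","side")}; C["wrist"]=cam("wrist",dict(tool_pos=D['pos'],tcp_rot=D['rot']))
H={"top":D["top0"],"side":D["side2"],"wrist":D["wrist1"]}
for n in H:
    m=cv2.morphologyEx(H[n].astype(np.uint8),cv2.MORPH_OPEN,np.ones((3,3))); k,l,s,_=cv2.connectedComponentsWithStats(m); H[n]=l==1+np.argmax(s[1:,4])
def tilt(P,b,o): # local rel o(x,z) tilted forward b -> stand frame
    c,s=np.cos(b),np.sin(b); return np.c_[o[0]+c*P[:,0]-s*P[:,2],P[:,1],o[1]+s*P[:,0]+c*P[:,2]]
B=cub(-22,22,-60,60,0,90)
def occ(f): return place(tilt(cub(0,5,-87,87,-10,50+f),.45,(-50,60)),ST)
def cost(p,f,ns=("top","side","wrist"),out=None):
    X,Z,th,Y=p[0],p[1],p[2]/100,p[3]; Q=B.copy(); Q[:,1]+=Y; W=place(tilt(Q,th,(X,Z)),ST); s=0
    for n in ns:
        a=hull_mask(proj(C[n],W))&~hull_mask(proj(C[n],occ(f))); i=1-(a&H[n]).sum()/(a|H[n]).sum(); s+=i
        if out is not None: out.append(round(i,3))
    return s
for f in(-5,0,5):
  for ns in(("top","side","wrist"),("top","side"),("wrist","side")):
    rs=[minimize(cost,x0,args=(f,ns),method="Nelder-Mead",options=dict(initial_simplex=np.array([x0]+[np.array(x0)+d for d in((6,0,0,3),(0,6,3,0),(0,3,8,0),(3,0,0,6))]))) for x0 in([-22,73,50,0],[-18,78,60,0],[-26,70,45,5])]
    r=min(rs,key=lambda r:r.fun); o=[]; cost(r.x,f,ns,o); print(f,ns,r.x.round(1),round(r.fun,3),o)
E
```

```text
-5 ('top', 'side', 'wrist') [-21.8  58.2  44.8   6. ] 0.912 [np.float64(0.368), np.float64(0.196), np.float64(0.347)]
-5 ('top', 'side') [-25.3  68.2  43.6   4.6] 0.512 [np.float64(0.364), np.float64(0.148)]
-5 ('wrist', 'side') [-0.6 34.6 37.5 16. ] 0.491 [np.float64(0.367), np.float64(0.124)]
0 ('top', 'side', 'wrist') [-21.2  57.9  45.8   3.5] 0.917 [np.float64(0.371), np.float64(0.221), np.float64(0.325)]
0 ('top', 'side') [-24.8  66.2  43.1   2.3] 0.55 [np.float64(0.374), np.float64(0.176)]
0 ('wrist', 'side') [ 7.  28.1 41.5 18.8] 0.5 [np.float64(0.317), np.float64(0.183)]
5 ('top', 'side', 'wrist') [-21.6  56.8  45.1   3.5] 0.915 [np.float64(0.388), np.float64(0.237), np.float64(0.29)]
5 ('top', 'side') [-24.8  66.2  43.1   2.3] 0.579 [np.float64(0.391), np.float64(0.187)]
5 ('wrist', 'side') [-13.6  55.1  55.    7.4] 0.511 [np.float64(0.22), np.float64(0.291)]
```

```bash
python3 - <<'E'
from h import *
D=np.load("box.npz"); im=D['im_top'].astype(int); m=D['top0']
y0,x0=165,195
for r in range(165,206): 
    s=""
    for c in range(195,245):
        p=im[r,c]; R_,G,B_=p
        if B_<60 and G>120: ch='y'
        elif G>R_+10: ch='g'
        elif min(p)>130 and max(p)-min(p)<45: ch='w'
        elif R_>180: ch='O'
        elif R_>110: ch='o'
        else: ch='.'
        s+=ch if not m[r,c] or ch not in 'Oo.' else {'O':'#','o':'+','.':'-'}[ch]
    print(r,s)
D2=[]
def tilt(P,b,o):
    c,s=np.cos(b),np.sin(b); return np.c_[o[0]+c*P[:,0]-s*P[:,2],P[:,1],o[1]+s*P[:,0]+c*P[:,2]]
for th,o in((.45,(-22,73)),(.58,(-20,76))): print(proj(cam("top"),place(tilt(cub(-22,22,-60,60,90,90)[::2],th,o),ST)).round(1).tolist())
E
```

```text
165 wwwwwwwwwwwwwwwwwwwo.......ggggggg.ooooooooooo....
166 wwwwwwwwwwwwwwwwoo......ggggggg...oooooooooooo....
167 wwwwwwwwwwwwwwo.......ggggggg.ooooooooooooooooo...
168 wwwwwwwwwwwwo......gggggggg..oooooooooooooooooo...
169 wwwwwwwwwoo.....gggggggg...oooooooooooooooooooo...
170 wwwwwwwo.......ggggggg.ooooooooo+++--ooooooooooo..
171 wwwwwo......gggggggg..oooooyyyy+------oooooooooy..
172 wwoggggg..ggggggg...oooooyyyyy+------++ooooooooyy.
173 ogggggggggggggg.oooooooyyyyy+-------+++ooooooooyyo
174 ggggggggggggg..oooooyyyyy++-------++++++ooooooooOy
175 gggggggggg...oooooyyyyy+-------+++++++++ooooooooyO
176 gggggggg.ooooooyyyyyy+-------++++++++++#+ooooooooO
177 gggggg..oooooyyyyy++-------++++++++++####ooooooooy
178 ggg...oooooyyOyy+-------+-+++++++++######+oooooooy
179 g.oooooooyyyyy+---------++++++++##+######+oooooooy
180 ..ooooyyyyy++--------+++++++++###########+oooooooo
181 ooooyyyyy+---------+++++++++##############+ooooooy
182 ooyyyyy+-------+-++++++++##+###############ooooyyO
183 yyyy++--------+++++++++####################+yyyOOO
184 yyyo------+++++++++++#######################yyOOOO

[... 584 characters left out ...]
oooooooooooooooowooo
196 yoooooo++##############ooooooooooooooooooooooowwoo
197 oooooooo+###########+ooooooooooooooooooooooooowwoo
198 .yoooooo++########+ooooooooooooooooooooooooooowwoo
199 .oyoooooo++#####+oooooooooooooooooooooooooowwwwooo
200 ..yoooyyy++##++Oooooooooooooooooooooooooowwwwooooo
201 ..oyyyOOOoO#ooowwoooooooooooooooooooooowwwwooooooo
202 ..oOOOOOooooooowwooooooooooooooooooowwwwoooooooooo
203 ..oOOoooooooooowwooooooooooooooooowwwwoooooooooooo
204 oooooooooooooooowwoooooooooooooowwwwoooooooooooooo
205 Oooooooooooooooowwooooooooooowwwwooooooooooooooooo
[[239.8, 185.2], [204.9, 200.1], [234.5, 172.7], [199.4, 187.6]]
[[240.7, 187.4], [205.9, 202.3], [235.7, 175.4], [200.5, 190.4]]
```

```bash
cat >> h.py <<'E'
D_TIP=36
LID=place([[-62,0,151]],ST)[0]
E
python3 - <<'E'
from h import *
print(bot.grip_point_offset)
M=rotm(ST[2],.47); p=LID+64*M[:,2]
go(p-100*M[:,2],M)
E
```

```text
18.8
t 25.1 pos [431.2 171.3 212.1] F [-1.3  0.2 -0.2] w 76.0
 to [595.3 244.6 183.1] | world d [164.1  73.3 -29. ] | shift in tool NOW [-170.6    0.8   63.4] | shift after turn [  1.3 147.1 107.2] | turn [-0.217 -0.214  1.564]
```

```bash
python3 -m jog '[[0,0,0,0,0,0.14],[0,0,0,0,0,0.14],[0,0,0,0,0,0.14],[0,0,0,0,0,0.14],[0,0,0,0,0,0.14],[0,0,0,0,0,0.14],[0,0,0,0,0,0.14],[0,0,0,0,0,0.14],[0,0,0,0,0,0.14],[0,0,0,0,0,0.14],[0,0,0,0,0,0.14]]' 76
python3 -m jog '[[0,30,0,0,0,0.02],[0,30,0,0,0,0],[0,30,0,-0.09,0,0],[0,30,0,-0.09,0,0],[0,27,0,-0.09,0,0],[0,0,30,0,0,0],[0,0,30,0,0,0],[0,0,0,0,0,0]]'
python3 - <<'E'
from h import *
o=bot.get_obs(); print(o['joint_positions'].round(2))
M=rotm(ST[2],.47); p=LID+64*M[:,2]
go(p-60*M[:,2],M)
E
```

```text
time: 26.25
tool_pos: [431.2, 171.3, 211.9]
tcp_rot: [2.947, 0.007, 2.012]
contact_force: [0.2, 0.8, 0.5]
grip_width: 69.5
finger_force: 0.0
time: 27.05
tool_pos: [583.4, 241.5, 189.8]
tcp_rot: [2.684, 0.003, 1.998]
contact_force: [-0.7, 0.3, -0.6]
grip_width: 69.9
finger_force: 0.0
[ 0.22  0.29  1.71  0.14  0.7  -0.29]
t 27.1 pos [583.4 241.5 189.8] F [-0.7  0.3 -0.6] w 69.9
 to [611.9 251.8 147.4] | world d [ 28.5  10.3 -42.3] | shift in tool NOW [-2.2  8.4 51.3] | shift after turn [-2.   7.8 51.4] | turn [-0.012 -0.003  0.014]
```

```bash
python3 -m jog '[[-2,8,10,-0.01,0,0.014],[0,0,0,0,0,0]]'
python3 - <<'E'
from h import *
o=bot.get_obs(); w=bot.capture("wrist").copy(); s=bot.capture("side").copy(); np.savez("v7.npz",w=w,s=s,pos=o['tool_pos'],rot=o['tcp_rot']); c=cam("wrist",o)
M=rotm(ST[2],.47); 
for y in(60,0,-60):
  for x in(-22,22): print(y,x,proj(c,LID+M[:,0]*y+M[:,1]*x).round(1).tolist())
for r in bot.outline_of("box","wrist")[:3]:
    m=r['mask']; print(round(r['p'],2),np.round(r['pixel']),cv2.boundingRect(m.astype(np.uint8)),m.sum())
for row in range(80,260,6):
    s=""
    for q in range(215,375,3):
        R_,G,B_=w[row,q].astype(int)
        s+='y' if B_<50 and G>110 and R_>130 else 'g' if G>R_+8 else 'w' if min(R_,G,B_)>125 else 'k' if R_<50 else 'O' if R_>205 else 'o' if R_>150 else '+' if R_>100 else '.'
    print(row,s)
E
```

```text
time: 27.25
tool_pos: [597.3, 244.7, 190.3]
tcp_rot: [2.663, -0.001, 1.984]
contact_force: [0.5, 0.5, 0.5]
grip_width: 69.5
finger_force: 0.0
60 -22 [[240.4, 132.9]]
60 22 [[304.1, 132.8]]
0 -22 [[243.3, 215.1]]
0 22 [[302.3, 214.9]]
-60 -22 [[245.7, 286.4]]
-60 22 [[300.9, 286.1]]
0.68 [266. 198.] (233, 118, 67, 167) 10131
80 O+gggggggggggggggggggggggggggggggggggggggggggggggg.++O
86 O+ggggggggggggggggggggggggggggggggggggggggoooooooooooO
92 OoggggyyyyyyyyyyyyyyyyyyyyyyyyyyygggggggggoooooooooooO
98 Ooggggyyy+yyyyyyyyyyyyyyyyyyyyyyygggggggggooooooooooOO
104 OOggggyyy+yyyyyyyyyyyyyyyyyyy+yyygggggggggoooooooooOOO
110 OOggggyyy+yyyyyyyyyyyyyyyyyyy+yyygggggggggooooooooOOOO
116 OOggggyyyyyyyyyyyyyyyyyyyyyyy+yyygggggggggoooooooOOOOO
122 OOggggyy+..................+y+yyygggggggggooooooOOOOOO
128 OO+gggoOOOOOOOOOOOOOOOOOOOOOy+yyyggggggggooooooOOOOOOO
134 ++++++oOOOOOOOOOOOOOOOOOOOOOy+yyoggggggggoooooOOOOOOOO
140 wwwwwwoOOOOOOOOOOOOOOOOOOOOOy+yygggggggggooooOOOOOOOOO
146 ++.ggg+OOOwwOOOOOOOOOOOOOOOOy+yygggggggggooOOOOOOOOOOO
152 OOoggg+OOOwwOOOOOOOOOOOOOOOOy+yygggggggggoOOOOOOOOOOOO
158 ooOgggg
[... 291 characters left out ...]
+gggoOOOwwOOwwOOOOOOOOOOOy+yyggggggggOOOOOOOOOoOOOO
194 OOOogggyOOOwOOOOOOOOOOwOOOOOy+yyggggggggOOOOOOOOOOOOOO
200 OOOoggg+OOOwwOOwwOOOOOOOOOOOy+yyggggggggOOOOOOOOoOOOOw
206 OOOoggg+OOOwwOOwwOOOOOOOOOOOy+yyggggggggOOOOOOOoOOOOOw
212 OOOOggg+OOOwOOOwOOOOOOOOOOOOy+yyggggggggOOOOOOoOOOOOOw
218 OOOOggg.OOOwwOOOOOOOOOOOOOOOy+yyggggggggOOOOOoOOOOOOOw
224 OOOOggggOOOwwOOwOOOOOOwOOOOOy+yyggggggggOOOOOOOOOOOOOw
230 OOOOggggOOOwwOOwOOOOOOOOOOOOy+yyggggggggOOOOOOOOOOOOOw
236 OOOOggggOOOwwOOwwOOOOOwOOOOOy+yyggggggg+OOOoOOOOOOOOww
242 OOOO+gggOOOwwOOwOOOOOOOOOOOOy+y+ggggggg+oo+oOOOOOOOOww
248 ++++++++OOOwwOOwwOOOOOwOOOOOy+y+ggggggg+o+ooo.++++OOww
254 wwwwwwwwoOOwwOOwwOOOOOOOOOOOy+y.gggggggo+ooo+kk+++++++
```

```bash
python3 - <<'E'
from h import *
M=rotm(ST[2],.47); p=LID+58*M[:,2]-3.2*M[:,1]+2*M[:,0]; go(p,M)
E
```

```text
t 27.4 pos [596.4 244.6 191.4] F [-0.6 -1.   0.1] w 69.7
 to [630.9 262.3  97.8] | world d [ 34.4  17.8 -93.5] | shift in tool NOW [  2.3  -8.7 100.8] | shift after turn [  2.5  -7.9 100.9] | turn [ 0.009 -0.001  0.001]
```

```bash
python3 -m jog '[[2.4,-8,10,0.009,0,0],[0,0,22,0,0,0],[0,0,22,0,0,0],[0,0,22,0,0,0],[0,0,0,0,0,0]]'
python3 -m jog '[[0,0,10,0,0,0],[0,0,0,0,0,0]]'
python3 -m jog '[[0,0,8,0,0,0],[0,0,0,0,0,0]]'
python3 - <<'E'
from h import *
M=rotm(ST[2],.47); p=LID+58*M[:,2]-3.2*M[:,1]+2*M[:,0]; go(p,M); print(bot.get_obs()['joint_positions'].round(2))
E
```

```text
time: 27.9
tool_pos: [618.5, 257.6, 115.5]
tcp_rot: [2.679, -0.002, 1.985]
contact_force: [0.6, -0.2, -0.0]
grip_width: 69.9
finger_force: 0.0
time: 28.1
tool_pos: [624.0, 259.6, 109.7]
tcp_rot: [2.674, -0.001, 1.985]
contact_force: [0.6, 0.1, 1.0]
grip_width: 69.7
finger_force: 0.0
time: 28.3
tool_pos: [627.5, 261.1, 102.6]
tcp_rot: [2.673, -0.001, 1.985]
contact_force: [0.3, 0.6, -0.9]
grip_width: 69.8
finger_force: 0.0
t 28.3 pos [627.5 261.1 102.6] F [ 0.3  0.6 -0.9] w 69.8
 to [630.9 262.3  97.8] | world d [ 3.4  1.3 -4.7] | shift in tool NOW [-0.2  1.1  5.9] | shift after turn [-0.2  1.1  5.9] | turn [-0.002 -0.002  0.   ]
[ 0.24  0.47  1.71  0.16  0.51 -0.3 ]
```

```bash
python3 -m jog '[[0,1,6,0,0,0],[0,0,0,0,0,0]]'
python3 -m jog '[[0,0,0,0,0,0],[0,0,0,0,0,0],[0,0,0,0,0,0],[0,0,0,0,0,0],[0,0,0,0,0,0]]' 20
```

```text
time: 28.5
tool_pos: [630.9, 262.5, 97.6]
tcp_rot: [2.674, -0.001, 1.985]
contact_force: [-0.1, -0.0, -1.1]
grip_width: 69.9
finger_force: 0.0
time: 29.0
tool_pos: [630.7, 262.5, 98.0]
tcp_rot: [2.673, -0.001, 1.985]
contact_force: [0.0, -0.1, -0.1]
grip_width: 44.3
finger_force: 29.8
```

Gripped at 44.3 mm with 30 N. I lift along the box's own axis.

```bash
python3 -m jog '[[0,0,-8,0,0,0],[0,0,-12,0,0,0],[0,0,-15,0,0,0],[0,0,-15,0,0,0],[0,0,-20,0,0,0],[0,0,-25,0,0,0],[0,0,-30,0,0,0],[0,0,-20,0,0,0],[0,0,0,0,0,0]]'
python3 - <<'E'
from h import *
o=bot.get_obs(); print(o['joint_positions'].round(2),o['contact_force'],o['grip_width'],o['finger_force'])
go([488,-130,260],rotm(CL[2]))
bot.capture("side"); bot.capture("top"); 
for n in("side","top"):
    for r in bot.outline_of("box",n)[:4]: print(n,round(r['p'],2),np.round(r['pixel']),cv2.boundingRect(r['mask'].astype(np.uint8)))
    print(proj(cam(n),o['tool_pos']-R.from_euler('xyz',o['tcp_rot']).as_matrix()[:,2]*13).round())
E
```

```text
time: 29.9
tool_pos: [570.9, 235.9, 231.5]
tcp_rot: [2.668, 0.0, 1.985]
contact_force: [0.3, 0.2, -3.9]
grip_width: 44.3
finger_force: 29.8
[ 0.22  0.21  1.7   0.13  0.77 -0.27] [ 0.25540009  0.23890441 -3.86550317] 44.27991474731028 29.785146117210388
t 29.9 pos [570.9 235.9 231.5] F [ 0.3  0.2 -3.9] w 44.3
 to [ 488 -130  260] | world d [ -82.9 -365.9   28.5] | shift in tool NOW [-301.6 -185.6 -127.1] | shift after turn [-358.5 -110.8  -28.5] | turn [ 0.469 -0.08   0.331]
side 0.97 [284. 137.] (271, 122, 29, 31)
side 0.93 [179. 147.] (158, 132, 38, 32)
side 0.62 [186. 218.] (160, 197, 46, 44)
[[278. 136.]]
top 0.92 [220. 309.] (211, 288, 19, 39)
top 0.82 [122. 272.] (97, 255, 42, 33)
top 0.74 [304. 229.] (300, 218, 20, 31)
top 0.68 [211. 200.] (201, 179, 45, 36)
[[223. 196.]]
```

```bash
python3 -m jog '[[-20,0,-20,0,0,0],[-30,-10,-20,0.1,-0.02,0.06],[-40,-20,0,0.1,-0.02,0.06],[-45,-20,0,0.1,-0.02,0.06],[-45,-20,0,0.1,-0.02,0.06],[-45,-20,0,0.07,0,0.06],[-45,-15,0,0,0,0.03],[-40,-10,0,0,0,0],[-20,0,0,0,0,0],[0,0,0,0,0,0]]'
python3 - <<'E'
from h import *
go([*place([[0,111,0]],CL)[0][:2],200],rotm(CL[2]))
im=cv2.imread("pics/top0.png")[:,:,::-1].astype(np.float32); c=cam("top")
def prof(ys,z,xs):
    P=np.array([[x,y,z] for y in ys for x in xs],float); px=proj(c,place(P,CL)).astype(np.float32)
    return np.stack([cv2.remap(im[:,:,k],px[:,0].reshape(len(ys),-1),px[:,1].reshape(len(ys),-1),cv2.INTER_CUBIC).mean(1) for k in range(3)],1)
for n,ys,z,xs in(("jaw",range(20,62,2),61,range(-30,31,5)),("pad",range(162,196,2),60,range(-30,31,5)),("stop",range(196,240,2),65,range(-40,41,5)),("end+",range(240,260,2),15,range(-45,46,5)),("end-",range(-70,-50,2),15,range(-45,46,5))):
    print(n,[(y,v.astype(int).tolist()) for y,v in zip(ys,prof(ys,z,xs))])
E
```

```text
time: 31.1
tool_pos: [519.4, -118.8, 240.8]
tcp_rot: [-3.138, 0.01, 1.64]
contact_force: [0.3, 1.2, -2.9]
grip_width: 43.9
finger_force: 29.9
t 31.1 pos [ 519.4 -118.8  240.8] F [ 0.3  1.2 -2.9] w 43.9
 to [ 484.  -132.3  200. ] | world d [-35.4 -13.5 -40.8] | shift in tool NOW [-10.6 -36.1  41. ] | shift after turn [-10.8 -36.4  40.8] | turn [-0.003  0.01  -0.008]
jaw [(20, [150, 138, 125]), (22, [160, 142, 119]), (24, [187, 158, 119]), (26, [209, 173, 122]), (28, [216, 177, 122]), (30, [217, 178, 122]), (32, [216, 177, 121]), (34, [216, 175, 120]), (36, [216, 173, 119]), (38, [216, 172, 118]), (40, [219, 174, 119]), (42, [211, 168, 114]), (44, [180, 140, 93]), (46, [141, 105, 69]), (48, [115, 83, 55]), (50, [106, 78, 53]), (52, [113, 89, 68]), (54, [122, 105, 88]), (56, [127, 113, 98]), (58, [128, 115, 101]), (60, [129, 116, 101])]
pad [(162, [171, 158, 141]), (164, [171, 158, 141]), (166, [172, 159, 141]), (168, [172, 159, 141]), (170, [169, 155, 135]), (172, [158, 144, 125]), (174, [131, 132, 137]), (176, [96, 122, 166]), (178, [81, 117, 179]), (180, [80, 115, 176]), (182, [82, 1
[... 412 characters left out ...]
9, 88]), (220, [110, 99, 88]), (222, [110, 99, 88]), (224, [110, 99, 88]), (226, [111, 100, 90]), (228, [111, 100, 90]), (230, [99, 86, 75]), (232, [79, 63, 51]), (234, [83, 66, 54]), (236, [112, 97, 84]), (238, [130, 117, 102])]
end+ [(240, [130, 116, 101]), (242, [130, 116, 101]), (244, [130, 116, 101]), (246, [130, 116, 101]), (248, [131, 119, 104]), (250, [128, 115, 100]), (252, [118, 98, 79]), (254, [118, 86, 58]), (256, [127, 88, 55]), (258, [131, 91, 57])]
end- [(-70, [130, 91, 58]), (-68, [130, 91, 58]), (-66, [131, 91, 59]), (-64, [130, 90, 57]), (-62, [129, 88, 56]), (-60, [134, 99, 70]), (-58, [146, 121, 98]), (-56, [159, 142, 124]), (-54, [168, 155, 138]), (-52, [169, 157, 142])]
```

```bash
sed -i 's/^ST=.*/ST=[667,276,.413]; CL=[492.4,-241.3,.077]/' h.py
python3 -m jog '[[-6,-18,10,0,0.005,-0.004],[-6,-18,10,0,0.005,-0.004],[0,0,20,0,0,0],[0,0,0,0,0,0]]'
python3 - <<'E'
from h import *
go([*place([[0,107.7,0]],CL)[0][:2],160],rotm(CL[2]))
o=bot.get_obs(); im=bot.capture("top").astype(np.float32); c=cam("top"); T=o['tool_pos']; q=[T[0],T[1],CL[2]]
for r in bot.outline_of("box","top")[:4]: print(round(r['p'],2),np.round(r['pixel']),cv2.boundingRect(r['mask'].astype(np.uint8)))
zl=T[2]+62
def line(ys,z,xs):
    P=np.array([[x,y,z] for y in ys for x in xs],float); px=proj(c,place(P,q)).astype(np.float32)
    return np.stack([cv2.remap(im[:,:,k],px[:,0].reshape(len(ys),-1),px[:,1].reshape(len(ys),-1),cv2.INTER_CUBIC).mean(1) for k in range(3)],1).astype(int)
for a,b in((-80,-38),(40,82)):
    ys=range(a,b,2); print([(y,v.tolist()) for y,v in zip(ys,line(ys,zl,range(-14,15,4)))])
print(proj(c,place([[0,-60,zl],[0,60,zl]],q)))
E
```

```text
time: 31.5
tool_pos: [482.8, -129.4, 199.6]
tcp_rot: [-3.135, -0.003, 1.652]
contact_force: [0.1, -0.1, -3.0]
grip_width: 43.7
finger_force: 29.9
t 31.5 pos [ 482.8 -129.4  199.6] F [ 0.1 -0.1 -3. ] w 43.7
 to [ 484.1 -133.9  160. ] | world d [  1.3  -4.5 -39.6] | shift in tool NOW [-4.7  1.2 39.6] | shift after turn [-4.6  1.  39.6] | turn [-0.007 -0.003  0.004]
0.76 [220. 308.] (212, 287, 18, 39)
0.62 [120. 273.] (97, 255, 42, 33)
[(-80, [129, 113, 95]), (-78, [127, 111, 94]), (-76, [126, 110, 92]), (-74, [124, 108, 91]), (-72, [122, 106, 89]), (-70, [120, 104, 88]), (-68, [117, 102, 86]), (-66, [116, 100, 84]), (-64, [115, 99, 83]), (-62, [116, 101, 84]), (-60, [118, 102, 85]), (-58, [117, 102, 85]), (-56, [116, 101, 85]), (-54, [114, 99, 83]), (-52, [111, 96, 81]), (-50, [108, 93, 77]), (-48, [106, 91, 75]), (-46, [105, 90, 75]), (-44, [103, 89, 74]), (-42, [102, 88, 73]), (-40, [102, 88, 72])]
[(40, [144, 121, 97]), (42, [138, 114, 89]), (44, [130, 105, 80]), (46, [133, 105, 77]), (48, [138, 107, 75]), (50, [136, 101, 69]), (52, [133, 91, 60]), (54, [130, 86, 56]), (56, [136, 90, 57]), (58, [141, 94, 58]), (60, [123, 82, 52]), (62, [98, 66, 44]), (64, [93, 63, 42]), (66, [94, 63, 42]), (68, [95, 65, 44]), (70, [117, 91, 70]), (72, [156, 139, 120]), (74, [178, 166, 148]), (76, [178, 167, 149]), (78, [179, 166, 148]), (80, [174, 159, 138])]
[[366.39400923 221.23296968]
 [325.69705787 224.31605443]]
```

```bash
python3 -m jog '[[-3,0.5,20,-0.007,-0.003,0.004],[-2.3,0.5,25,0,0,0],[0,0,30,0,0,0],[0,0,25,0,0,0],[0,0,0,0,0,0],[0,0,0,0,0,0]]'
python3 - <<'E'
from h import *
go([*place([[0,107,0]],CL)[0][:2],45],rotm(CL[2]))
E
```

```text
time: 32.2
tool_pos: [487.2, -136.2, 103.5]
tcp_rot: [3.135, 0.004, 1.649]
contact_force: [0.2, 0.5, -2.7]
grip_width: 44.1
finger_force: 29.9
t 32.2 pos [ 487.2 -136.2  103.5] F [ 0.2  0.5 -2.7] w 44.1
 to [ 484.2 -134.6   45. ] | world d [ -3.1   1.5 -58.5] | shift in tool NOW [ 2.  -3.3 58.4] | shift after turn [ 1.8 -2.9 58.5] | turn [0.006 0.004 0.001]
```

```bash
python3 -m jog '[[1.8,-3,0,0.006,0.004,0],[0,0,0,0,0,0],[0,0,0,0,0,0]]'
python3 - <<'E'
from h import *
go([*place([[0,107,0]],CL)[0][:2],45],rotm(CL[2]))
o=bot.get_obs(); im=bot.capture("top").astype(np.float32); c=cam("top"); T=o['tool_pos']; zl=T[2]+62
def line(q,ys,z,xs):
    P=np.array([[x,y,z] for y in ys for x in xs],float); px=proj(c,place(P,q)).astype(np.float32)
    return np.stack([cv2.remap(im[:,:,k],px[:,0].reshape(len(ys),-1),px[:,1].reshape(len(ys),-1),cv2.INTER_CUBIC).mean(1) for k in range(3)],1).astype(int)
ys=range(46,90,2); print([(y,v.tolist()) for y,v in zip(ys,line([T[0],T[1],CL[2]],ys,zl,range(-14,15,4)))])
E
```

```text
time: 32.5
tool_pos: [483.7, -134.9, 103.6]
tcp_rot: [3.14, 0.0, 1.648]
contact_force: [-0.8, 0.2, -2.5]
grip_width: 44.2
finger_force: 29.9
t 32.5 pos [ 483.7 -134.9  103.6] F [-0.8  0.2 -2.5] w 44.2
 to [ 484.2 -134.6   45. ] | world d [  0.5   0.2 -58.6] | shift in tool NOW [ 0.2  0.4 58.6] | shift after turn [ 0.2  0.5 58.6] | turn [0.001 0.    0.   ]
[(46, [130, 101, 72]), (48, [127, 97, 68]), (50, [124, 93, 65]), (52, [123, 87, 58]), (54, [130, 87, 55]), (56, [139, 92, 58]), (58, [142, 93, 58]), (60, [126, 83, 52]), (62, [100, 66, 44]), (64, [91, 61, 41]), (66, [92, 62, 41]), (68, [93, 63, 41]), (70, [106, 82, 62]), (72, [125, 110, 94]), (74, [127, 114, 98]), (76, [110, 99, 87]), (78, [85, 88, 103]), (80, [71, 87, 130]), (82, [71, 89, 136]), (84, [72, 89, 133]), (86, [73, 91, 136]), (88, [72, 92, 138])]
```

```bash
python3 -m jog '[[0,0,15,0,0,0],[0,0,15,0,0,0],[0,0,8,0,0,0],[0,0,5,0,0,0],[0,0,0,0,0,0]]'
python3 -m jog '[[0,0,3,0,0,0],[0,0,3,0,0,0],[0,0,0,0,0,0]]'
python3 -m jog '[[0,0,2,0,0,0],[0,0,2,0,0,0],[0,0,0,0,0,0]]'
```

```text
time: 33.05
tool_pos: [482.9, -134.6, 59.2]
tcp_rot: [-3.141, -0.001, 1.648]
contact_force: [-0.5, 0.2, -3.4]
grip_width: 44.2
finger_force: 29.9
time: 33.35
tool_pos: [483.0, -134.6, 53.4]
tcp_rot: [-3.141, -0.001, 1.648]
contact_force: [-0.0, -0.7, -3.6]
grip_width: 43.9
finger_force: 29.9
time: 33.65
tool_pos: [482.9, -134.6, 49.3]
tcp_rot: [-3.141, -0.001, 1.648]
contact_force: [-0.0, -0.4, -3.1]
grip_width: 43.8
finger_force: 29.9
```

```bash
python3 -m jog '[[0,0,1.5,0,0,0],[0,0,1.5,0,0,0],[0,0,0,0,0,0]]'
python3 -m jog '[[0,0,1,0,0,0],[0,0,1,0,0,0],[0,0,0,0,0,0]]'
python3 -m jog '[[0,0,1,0,0,0],[0,0,1,0,0,0],[0,0,0,0,0,0]]'
```

```text
time: 33.95
tool_pos: [482.9, -134.6, 46.3]
tcp_rot: [-3.141, -0.001, 1.648]
contact_force: [-0.1, -0.2, -2.8]
grip_width: 44.2
finger_force: 29.9
time: 34.25
tool_pos: [483.0, -134.6, 44.4]
tcp_rot: [-3.141, -0.001, 1.648]
contact_force: [-0.1, 0.6, -3.2]
grip_width: 44.3
finger_force: 29.9
time: 34.55
tool_pos: [483.0, -134.6, 42.3]
tcp_rot: [-3.141, -0.001, 1.648]
contact_force: [0.3, -0.3, -3.1]
grip_width: 43.6
finger_force: 29.9
```

```bash
python3 -m jog '[[0,0,1,0,0,0],[0,0,1,0,0,0]]'
python3 -m jog '[[0,0,1,0,0,0],[0,0,1,0,0,0]]'
python3 -m jog '[[0,0,1,0,0,0],[0,0,1,0,0,0]]'
```

```text
time: 34.75
tool_pos: [483.1, -134.6, 40.5]
tcp_rot: [-3.141, -0.0, 1.648]
contact_force: [-0.4, -0.1, -3.7]
grip_width: 43.6
finger_force: 29.9
time: 34.95
tool_pos: [483.2, -134.6, 38.7]
tcp_rot: [-3.141, -0.0, 1.648]
contact_force: [-1.7, 0.7, 7.7]
grip_width: 44.0
finger_force: 29.9
time: 35.15
tool_pos: [484.2, -134.7, 38.1]
tcp_rot: [3.139, 0.0, 1.648]
contact_force: [-2.6, 4.2, 19.8]
grip_width: 43.8
finger_force: 30.0
```

```bash
python3 -m jog '[[0,0,-1.5,0,0,0],[0,0,0,0,0,0]]'
python3 -m jog '[[0,0,0,0,0,0],[0,0,0,0,0,0],[0,0,0,0,0,0]]' 72
python3 -m jog '[[0,0,-15,0,0,0],[0,0,-25,0,0,0],[0,0,-30,0,0,0],[0,0,-30,0,0,0],[0,0,-10,0,0,0]]'
python3 - <<'E'
from h import *
o=bot.get_obs(); im=bot.capture("side"); bot.capture("wrist"); C={"side":cam("side"),"wrist":cam("wrist",o)}
B=cub(-22,22,-60,60,15,105)
for n in C:
    for r in bot.outline_of("box",n)[:4]: print(n,round(r['p'],2),np.round(r['pixel']),cv2.boundingRect(r['mask'].astype(np.uint8)))
    pr=proj(C[n],place(B+[0,107.7,0],CL)); print(n,"pred bbox",pr.min(0).round(),pr.max(0).round())
E
```

```text
time: 35.35
tool_pos: [483.1, -134.7, 38.1]
tcp_rot: [-3.141, -0.0, 1.648]
contact_force: [-1.5, 1.3, -0.6]
grip_width: 43.8
finger_force: 30.0
time: 35.65
tool_pos: [483.1, -134.7, 38.0]
tcp_rot: [-3.141, -0.0, 1.648]
contact_force: [0.1, -0.4, 0.5]
grip_width: 62.7
finger_force: 0.0
time: 36.15
tool_pos: [484.6, -135.4, 150.8]
tcp_rot: [3.138, 0.002, 1.648]
contact_force: [-1.1, 0.0, -1.0]
grip_width: 66.2
finger_force: 0.0
side 0.9 [323. 270.] (302, 249, 42, 45)
side 0.88 [185. 217.] (162, 198, 43, 43)
side 0.77 [180. 149.] (158, 132, 38, 32)
side pred bbox [302. 242.] [345. 298.]
wrist 0.55 [277. 197.] (247, 119, 62, 159)
wrist pred bbox [249. 122.] [312. 282.]
```

The box stands where it should be. Now I find the lever knob.

```bash
python3 - <<'E'
from h import *
c=cam("top"); im=bot.capture("top").astype(int).copy(); s=bot.capture("side").astype(int).copy(); o=bot.get_obs(); print(o['joint_positions'].round(2))
def ang(p): 
    q=R.from_euler('z',-CL[2]).apply(p-[CL[0],CL[1],0]); return q.round(1),round(float(-np.arctan2(q[1],q[0])),3),round(float(np.hypot(*q[:2])),1)
t0=cv2.imread("pics/top0.png")[:,:,::-1].astype(int)
m=(t0[:,:,0]>110)&(t0[:,:,1]<60)&(t0[:,:,2]<60); m[:185]=0;m[202:]=0;m[:,:360]=0;m[:,390:]=0
for r in range(184,204): print(r,"".join("%4d"%t0[r,q,0]+("*" if m[r,q] else " ") for q in range(364,382)))
for side,img,cc in(("side",cv2.imread("pics/side0.png")[:,:,::-1].astype(int),cam("side")),):
    ms=(img[:,:,0]>110)&(img[:,:,1]<70)&(img[:,:,2]<70); ms[:260]=0;ms[290:]=0;ms[:,:372]=0;ms[:,400:]=0
    for r in range(262,292): print(r,"".join(".#"[int(v)] for v in ms[r,365:400]))
for th in(0,.05,.1,.15): 
    k=[[115*np.cos(th),-115*np.sin(th),z] for z in(110,56)]
    print(th,proj(c,place(k,CL)).round(1).tolist(),proj(cam("side"),place(k,CL)).round(1).tolist())
print(ang(back(c,[[374.1,189.6]],110)[0]))
E
```

```text
[-0.43  0.34  1.65  0.    1.15 -0.5 ]
184  185  184  184  184  185  185  184  185  184  184  185  184  185  184  183  184  184  184 
185  190  190  189  189  189  189  189  189  189  188  189  189  189  188  188  188  189  188 
186  193  193  193  193  192  193  193  193  192  192  192  192  193  192  192  192  193  192 
187  193  193  193  193  193  192  193  189  179  185  193  192  190  192  193  193  193  193 
188  191  191  191  191  191  191  187  180  181  187* 195  194  193  193  191  191  192  191 
189  190  191  190  189  190  183  163  167  193  194  195  197  199  195  191  191  191  191 
190  192  193  192  192  186  159  131  164* 193  195  196  198  201  199  193  182  169  170 
191  194  193  193  190  169  119  112* 161* 192  195  196  198  201  200  185  159  145  144 
192  194  195  194  182  130   99  102  137* 179* 194  196  198  201  199  176  144  145  145 
193  195  195  191  167  109   98   98  108  139* 168* 178* 182  188  196  177  146  146  146 
194  195  196  190  160  111*  96   97   97  102  121* 150  174  189  194  178  146  145  146 
195  196  196  19
[... 1662 characters left out ...]
##.............
283 .......###############.............
284 .......###############.............
285 .......#############...............
286 .......###########.................
287 .......#########...................
288 .......#######.....................
289 .......#####.......................
290 ...................................
291 ...................................
0 [[369.7, 190.6], [366.5, 193.6]] [[383.6, 265.4], [380.0, 276.9]]
0.05 [[371.4, 190.6], [368.2, 193.5]] [[385.1, 266.9], [381.4, 278.3]]
0.1 [[373.2, 190.6], [369.9, 193.5]] [[386.5, 268.5], [382.8, 279.9]]
0.15 [[374.9, 190.7], [371.6, 193.6]] [[387.9, 270.1], [384.1, 281.5]]
(array([117.4, -14.8, 110. ]), 0.126, 118.3)
```

```bash
python3 - <<'E'
from h import *
th=.13; k=place([[115*np.cos(th),-115*np.sin(th),0]],CL)[0]; go([k[0],k[1],100],rotm(CL[2]-th))
E
```

```text
t 36.5 pos [ 482.2 -134.3  146.4] F [ 1.4  0.5 -0.1] w 66.5
 to [ 607.2 -247.4  100. ] | world d [ 125.  -113.1  -46.4] | shift in tool NOW [-122.5  116.1   45.8] | shift after turn [-106.3  130.8   46.4] | turn [-0.003 -0.002  0.13 ]
```

```bash
python3 -m jog '[[-30,29,0,-0.003,-0.002,0],[-30,29,0,0,0,0],[-31,29,0,0,0,0],[-31,29,0,0,0,0],[0,0,20,0,0,0.13],[0,0,20,0,0,0],[0,0,0,0,0,0]]'
python3 - <<'E'
from h import *
th=.13; k=place([[115*np.cos(th),-115*np.sin(th),0]],CL)[0]; go([k[0],k[1],34],rotm(CL[2]-th))
o=bot.get_obs(); w=bot.capture("wrist").astype(int).copy(); c=cam("wrist",o)
m=((w[:,:,0]>100)&(w[:,:,1]<70)&(w[:,:,2]<70)).astype(np.uint8); n,l,st,ce=cv2.connectedComponentsWithStats(m)
for i in range(1,n):
    if st[i,4]>60: print(st[i],ce[i].round())
for t in(.08,.13,.18): print(t,proj(c,place([[115*np.cos(t),-115*np.sin(t),z] for z in(110,56)],CL)).round(1).tolist())
for r in range(120,300,6): print(r,"".join(".#"[int(v)] for v in m[r,200:360:2]))
E
```

```text
time: 37.15
tool_pos: [605.9, -246.4, 103.2]
tcp_rot: [-3.136, -0.003, 1.518]
contact_force: [0.4, 0.2, -0.4]
grip_width: 66.3
finger_force: 0.0
t 37.1 pos [ 605.9 -246.4  103.2] F [ 0.4  0.2 -0.4] w 66.3
 to [ 607.2 -247.4   34. ] | world d [  1.4  -1.  -69.2] | shift in tool NOW [-1.1  1.8 69.1] | shift after turn [-0.9  1.4 69.2] | turn [-0.006 -0.003  0.   ]
[  63    0   61  150 2291] [92. 71.]
[86  0 15 43 90] [92. 21.]
[  91    0   54  146 1481] [117.  73.]
[ 112    0   46  139 1346] [135.  63.]
[ 117  194  184   61 5407] [228. 214.]
[300 327  70  21 668] [341. 334.]
0.08 [[283.4, 233.9], [283.0, 207.0]]
0.13 [[283.6, 242.7], [283.2, 214.2]]
0.18 [[283.3, 251.3], [283.0, 221.3]]
120 ................................................................................
126 ................................................................................
132 .....#..........................................................................
138 ................................................................................
144 ..............................................................
[... 1443 characters left out ...]
....................
252 .....................................#########..................................
258 ................................................................................
264 ................................................................................
270 ................................................................................
276 ................................................................................
282 ................................................................................
288 ................................................................................
294 ................................................................................
```

```bash
python3 -m jog '[[2.6,1.5,0,-0.006,-0.003,-0.03],[0,0,25,0,0,0],[0,0,22,0,0,0],[0,0,22,0,0,0],[0,0,0,0,0,0]]'
python3 -m jog '[[0,0,0,0,0,0],[0,0,0,0,0,0],[0,0,0,0,0,0],[0,0,0,0,0,0]]' 10
python3 - <<'E'
from h import *
o=bot.get_obs();q=R.from_euler('z',-CL[2]).apply(o['tool_pos']-[CL[0],CL[1],0]); print(q.round(1),"theta",-np.arctan2(q[1],q[0]),np.hypot(*q[:2]),o['contact_force'])
E
```

```text
time: 37.7
tool_pos: [609.2, -244.1, 37.5]
tcp_rot: [3.136, 0.003, 1.55]
contact_force: [-0.5, -0.2, -0.2]
grip_width: 66.0
finger_force: 0.0
time: 38.1
tool_pos: [611.0, -245.5, 40.5]
tcp_rot: [3.131, 0.005, 1.548]
contact_force: [-0.0, 0.4, -0.5]
grip_width: 38.8
finger_force: 0.0
[118.  -13.3  40.5] theta 0.11229096766757304 118.71370072760777 [-0.00506067  0.44057732 -0.48991363]
```

```bash
python3 -m jog '[[0,-3,4,0.006,0,0],[0,0,0,0,0,0],[0,0,0,0,0,0],[0,0,0,0,0,0]]' 10
python3 - <<'E'
from h import *
o=bot.get_obs();q=R.from_euler('z',-CL[2]).apply(o['tool_pos']-[CL[0],CL[1],0]); print(q.round(1),"theta",-np.arctan2(q[1],q[0]),np.hypot(*q[:2]),o['contact_force'],o['joint_positions'].round(2))
E
```

```text
time: 38.5
tool_pos: [607.6, -245.1, 34.9]
tcp_rot: [3.139, 0.004, 1.548]
contact_force: [1.9, -0.9, -4.1]
grip_width: 23.5
finger_force: 30.0
[114.6 -12.6  34.9] theta 0.10984258807966044 115.26870719648497 [ 1.88655563 -0.86212565 -4.1107169 ] [-0.5   0.72  1.33 -0.    1.09 -0.47]
```

```bash
python3 -m jog '[[-4,-0.1,0,0,0,0.035],[-8,-0.28,0,0,0,0.07],[-8,-0.28,0,0,0,0.07],[-8,-0.28,0,0,0,0.07],[-8,-0.28,0,0,0,0.07],[-8,-0.28,0,0,0,0.07],[-8,-0.28,0,0,0,0.07],[0,0,0,0,0,0],[0,0,0,0,0,0]]'
cat > m.py <<'E'
from h import *
o=bot.get_obs();q=R.from_euler('z',-CL[2]).apply(o['tool_pos']-[CL[0],CL[1],0]); print("theta",round(-np.arctan2(q[1],q[0]),3),np.hypot(*q[:2]).round(1),o['contact_force'].round(1),o['moment'].round(2),"yaw-implied",round(CL[2]-(o['tcp_rot'][2]-np.pi/2),3),o['time'])
im=bot.capture("top").astype(np.float32); c=cam("top")
def prof(ys,z,xs):
    P=np.array([[x,y,z] for y in ys for x in xs],float); px=proj(c,place(P,CL)).astype(np.float32)
    return np.stack([cv2.remap(im[:,:,k],px[:,0].reshape(len(ys),-1),px[:,1].reshape(len(ys),-1),cv2.INTER_CUBIC).mean(1) for k in range(3)],1)
# pad: blue-red along y at its top
ys=np.arange(160,200,.5); v=prof(ys,60,range(25,38,3)); b=v[:,2]-v[:,0]; h=(b.max()+b.min())/2; i=np.flatnonzero(b>h); print("pad blue from/to",ys[i[0]],ys[i[-1]],b.max().round())
v=prof(ys,60,range(-37,-24,3)); b=v[:,2]-v[:,0]; h=(b.max()+b.min())/2; i=np.flatnonzero(b>h); print("   other side",ys[i[0]],ys[i[-1]],b.max().round())
for n,yy,z,xs in(("jaw",range(10,70,3),61,range(-38,-25,3)),("boxlid-",range(34,64,3),105,range(-16,17,4)),("boxlid+",range(150,186,3),105,range(-16,17,4))):
    print(n,[(y,*w.astype(int).tolist()) for y,w in zip(yy,prof(list(yy),z,xs))])
E
python3 m.py
```

```text
time: 39.4
tool_pos: [593.3, -295.1, 34.9]
tcp_rot: [3.14, 0.003, 1.094]
contact_force: [-5.0, -0.3, -3.2]
grip_width: 23.4
finger_force: 30.0
theta 0.567 114.4 [-5.  -0.3 -3.2] [-0.14  0.8  -0.04] yaw-implied 0.554 39.4
pad blue from/to 192.5 199.5 -26.0
   other side 175.0 199.5 -39.0
jaw [(10, 106, 92, 77), (13, 104, 90, 76), (16, 101, 87, 73), (19, 98, 85, 70), (22, 98, 84, 70), (25, 98, 84, 70), (28, 97, 84, 70), (31, 96, 82, 68), (34, 94, 80, 67), (37, 100, 85, 68), (40, 141, 115, 86), (43, 176, 140, 100), (46, 198, 157, 110), (49, 179, 143, 103), (52, 137, 111, 84), (55, 113, 94, 75), (58, 102, 86, 72), (61, 128, 113, 96), (64, 151, 134, 114), (67, 164, 146, 124)]
boxlid- [(34, 118, 107, 95), (37, 149, 129, 103), (40, 210, 175, 125), (43, 224, 186, 130), (46, 225, 186, 130), (49, 219, 177, 123), (52, 205, 155, 101), (55, 196, 136, 84), (58, 195, 134, 83), (61, 204, 151, 98)]
boxlid+ [(150, 174, 155, 133), (153, 175, 156, 134), (156, 175, 157, 134), (159, 176, 157, 134), (162, 176, 157, 135), (165, 177, 158, 135), (168, 177, 158, 136), (171, 177, 159, 136), (174, 177, 159, 136), (177, 178, 159, 136), (180, 178, 159, 136), (183, 178, 160, 137)]
```

```bash
python3 -m jog '[[-5.7,-0.1,0,0,0,0.05],[-5.7,-0.1,0,0,0,0.05],[-5.7,-0.1,0,0,0,0.05],[-5.7,-0.1,0,0,0,0.05],[-5.7,-0.1,0,0,0,0.05],[-5.7,-0.1,0,0,0,0.05],[-3,0,0,0,0,0.03],[0,0,0,0,0,0],[0,0,0,0,0,0]]'
python3 m.py | head -5
```

```text
time: 40.35
tool_pos: [571.0, -323.5, 34.8]
tcp_rot: [-3.142, 0.003, 0.765]
contact_force: [-7.2, 1.8, -2.6]
grip_width: 23.9
finger_force: 30.0
theta 0.885 113.7 [-7.2  1.8 -2.6] [0.25 1.29 0.34] yaw-implied 0.883 40.35
pad blue from/to 178.5 191.0 89.0
   other side 161.5 199.5 -38.0
jaw [(10, 196, 185, 171), (13, 197, 186, 171), (16, 196, 185, 171), (19, 196, 185, 171), (22, 195, 185, 171), (25, 196, 185, 172), (28, 188, 176, 162), (31, 179, 167, 150), (34, 168, 151, 129), (37, 168, 147, 118), (40, 166, 145, 117), (43, 161, 141, 118), (46, 159, 141, 120), (49, 162, 144, 123), (52, 164, 146, 125), (55, 166, 148, 127), (58, 168, 150, 129), (61, 169, 151, 130), (64, 171, 152, 130), (67, 172, 153, 132)]
boxlid- [(34, 150, 139, 125), (37, 148, 137, 123), (40, 137, 127, 114), (43, 172, 147, 115), (46, 209, 171, 120), (49, 212, 173, 120), (52, 209, 169, 118), (55, 200, 157, 107), (58, 197, 144, 92), (61, 194, 134, 83)]
```

```bash
sed 's/^im=.*/im=cv2.imread("pics\/top0.png")[:,:,::-1].astype(np.float32); c=cam("top")/' m.py > m0.py; python3 m0.py | head -3
python3 - <<'E'
from h import *
im=bot.capture("top").astype(np.float32); c=cam("top"); i0=cv2.imread("pics/top0.png")[:,:,::-1].astype(np.float32)
ys=np.arange(168,200,1.)
for I in(i0,im):
  for xs in ((20,24),(28,32),(35,38)):
    px=proj(c,place(np.array([[x,y,60] for y in ys for x in xs],float),CL)).astype(np.float32).reshape(len(ys),-1,2)
    v=[cv2.remap(I[:,:,k],px[...,0],px[...,1],cv2.INTER_LINEAR).mean(1) for k in(0,2)]; print(xs,(v[1]-v[0]).astype(int).tolist())
E
```

```text
theta 0.885 113.7 [-7.8  2.  -1.1] [0.3  1.29 0.28] yaw-implied 0.883 40.4
pad blue from/to 174.0 187.0 102.0
   other side 172.5 186.5 106.0
(20, 24) [-30, -30, -28, -14, 0, 14, 36, 59, 81, 92, 91, 91, 91, 91, 90, 89, 80, 68, 56, 31, -2, -36, -63, -70, -76, -82, -83, -84, -85, -84, -84, -84]
(28, 32) [-30, -31, -30, -28, -27, -5, 31, 66, 92, 92, 92, 92, 91, 90, 89, 88, 86, 84, 75, 50, 25, 0, -9, -17, -25, -30, -32, -35, -36, -36, -36, -35]
(35, 38) [-30, -30, -30, -30, -26, 5, 37, 70, 74, 74, 73, 73, 72, 71, 70, 68, 64, 62, 42, 18, -5, -19, -22, -26, -29, -29, -30, -30, -30, -30, -29, -29]
(20, 24) [-24, -24, -24, -24, -24, -24, -25, -25, -25, -25, -24, -24, -23, -21, -19, -17, -9, -1, 6, 14, 24, 33, 35, 8, -20, -46, -59, -71, -82, -86, -85, -85]
(28, 32) [-24, -25, -25, -25, -26, -26, -25, -25, -17, 3, 23, 43, 52, 63, 73, 78, 81, 84, 86, 86, 86, 85, 63, 39, 15, 0, -9, -19, -27, -29, -31, -33]
(35, 38) [-26, -27, -27, -27, -27, -28, -28, -29, -11, 11, 37, 56, 65, 73, 79, 75, 71, 67, 68, 68, 70, 61, 36, 12, -8, -14, -19, -25, -26, -27, -27, -27]
```

```bash
python3 -m jog '[[-3.5,-0.1,0,0,0,0.03],[-3.5,-0.1,0,0,0,0.03],[0,0,0,0,0,0],[0,0,0,0,0,0]]'
python3 m.py | head -3
```

```text
time: 40.85
tool_pos: [565.9, -328.0, 34.8]
tcp_rot: [3.141, 0.002, 0.705]
contact_force: [-7.3, 3.8, -2.6]
grip_width: 23.4
finger_force: 30.0
theta 0.944 113.7 [-7.3  3.8 -2.6] [0.43 1.18 0.34] yaw-implied 0.943 40.85
pad blue from/to 178.0 191.5 88.0
   other side 195.5 199.5 -30.0
```

```bash
python3 -m jog '[[0,0,0,0,0,0],[0,0,0,0,0,0],[0,0,0,0,0,0]]' 60
python3 -m jog '[[0,0,-20,0,0,0],[0,0,-30,0,0,0],[0,0,-40,0,0,0],[0,0,-40,0,0,0],[0,-10,-20,0,0,0],[0,0,0,0,0,0]]'
python3 m.py; python3 - <<'E'
from h import *
bot.capture("side"); 
for r in bot.outline_of("box","side")[:3]: print(round(r['p'],2),np.round(r['pixel']),cv2.boundingRect(r['mask'].astype(np.uint8)))
E
```

```text
time: 41.2
tool_pos: [568.6, -330.0, 36.3]
tcp_rot: [3.134, 0.0, 0.703]
contact_force: [-0.0, -0.3, -1.2]
grip_width: 42.9
finger_force: 0.0
time: 41.8
tool_pos: [562.4, -322.0, 190.3]
tcp_rot: [3.128, -0.001, 0.704]
contact_force: [0.4, -0.6, -0.1]
grip_width: 55.0
finger_force: 0.0
theta 0.934 106.8 [ 0.4 -0.6 -0.1] [-0.13  0.09  0.  ] yaw-implied 0.944 41.8
pad blue from/to 178.0 191.5 83.0
   other side 160.0 199.5 -35.0
jaw [(10, 196, 185, 171), (13, 196, 185, 171), (16, 196, 185, 171), (19, 196, 184, 170), (22, 195, 184, 170), (25, 195, 184, 170), (28, 197, 186, 171), (31, 184, 174, 160), (34, 168, 149, 127), (37, 198, 165, 120), (40, 219, 182, 126), (43, 220, 183, 127), (46, 215, 175, 122), (49, 203, 160, 110), (52, 199, 156, 106), (55, 187, 145, 98), (58, 133, 100, 67), (61, 107, 79, 55), (64, 108, 87, 67), (67, 110, 96, 81)]
boxlid- [(34, 152, 140, 126), (37, 150, 138, 124), (40, 143, 131, 119), (43, 159, 140, 115), (46, 210, 176, 126), (49, 224, 185, 129), (52, 225, 187, 130), (55, 221, 180, 124), (58, 207, 157, 103), (61, 197, 137, 86)]
boxlid+ [(150, 213, 166, 112), (153, 212, 165, 111), (156, 212, 165, 111), (159, 213, 166, 112), (162, 213, 166, 113), (165, 212, 166, 112), (168, 197, 142, 91), (171, 189, 129, 79), (174, 195, 133, 81), (177, 138, 93, 58), (180, 93, 61, 39), (183, 81, 76, 91)]
0.96 [185. 217.] (166, 197, 40, 44)
0.91 [318. 264.] (300, 242, 42, 49)
```

Two estimates put the pad 4.4–4.5 mm in: the back edge in the top view, and the jaw travel. The box stands and the robot is clear, so I hand in.

```bash
python3 -c "
from plant import bot
print(bot.close_job())"
```

```text
the job is handed in; nothing more can be done
None
```

The job is handed in; no verdict came back. By my own measurements the bin is at its stop, the box stands upright on the bed between jaw and pad, the blue pad is pushed in about 4.5 mm and the arm is clear.

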